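# Set out the barber's tools on the balcony bench

### The arm

A 6-joint arm with a two-finger parallel gripper is mounted at the origin on the work surface. World frame = base frame: x ahead of the robot, y to its left, z up, the work surface at z = 0. Lengths are in m, angles in rad, forces in N, time in s.
With the tool pointing down it reaches from about 0.25 to 0.725 m from the base axis. Payload 9.7 kg.
Tool frame: the origin (TCP) lies at the centre of the arm's flange, where the gripper is bolted on; the fingertips stand 173 mm ahead of it and the grasp point (between the pads) lies 155 mm ahead of it; z points along the fingers, y is the line along which they close (so a half turn about z gives the same grasp; the last joint's range is limited). The gripper opens to 85 mm and grips with 20 to 120 N. Pads are 22 mm wide; open, the fingers measure 114 mm over their backs; the gripper's body (76 mm by 85 mm) begins 54 mm behind the grasp point. The pads swing forward as they close: fully open they stand 13 mm farther back than shut.
Start: joints at [1.335, 0.087, 0.176, 1.66, 0, 1.571], TCP at [0.128, 0.535, 0.405] pointing down, gripper open.
Joint ranges: [-3.13, 3.13], [-0.85, 1.81], [-1.15, 1.24], [-2.2, 2.28], [-1.44, 1.52], [-3.14, 3.14]. Speed limits (rad/s): [2.22, 2.22, 2.57, 3.14, 3.14, 3.14].

### API

Orientations are given as a unit quaternion [x, y, z, w].
In Python, from cell import monitor, optics, order gives the robot as it stands.
- The arm moves only by the tool step_arm, never from a script. Its argument "motion" is a list of rows, each a list of 3 entries, a list of its own where there are three numbers: the shift along the tool's x, y, z in mm, then the turn, a rotation vector about the tool's x, y, z in rad, then the opening in per cent of the stroke, from 0 (shut) to 100 (fully open). In form: [[[dx, dy, dz], [wx, wy, wz], grip], ...]. A call has 1 to 5 rows; each row is the pose to reach, as a shift and turn from the pose commanded when the call began, along the tool's axes at that moment; what a row does not reach only later rows make up. A row lasts 1/12 s, in which the tool goes at most 41.7 mm and 7.16 degrees, less where a joint would pass 70% of its speed; a pose out of reach is approached as far as the arm can. A call with a gripper value outside its range is refused whole. The fingers move at their own pace and stop on an object; "grip_force" is the grip in N (left out, the last holds). Time passes only in rows, so rows that repeat a pose let the fingers close. It gives the time, the measured TCP pose, the force, the opening and the grip force at its end, in the units of the state.
- monitor.read_state(): the state, without advancing time (a new reading comes with each control period).
- optics.camera(name): name is "scene" or "top" or "wrist"; returns the picture (400x640x3 uint8, blue, green, red); there is no depth.
- optics.camera_info(name): a dict with "mtx" (3x3 intrinsics, pixels), "cam_to_world" (4x4, takes a point from camera to world coordinates); the wrist camera has in their place "hand_eye" (4x4, takes a point from camera to tool coordinates, whose origin is the TCP and whose axes are the flange's). Camera axes: x right, y down, z forward; pixel columns grow to the right and rows downward; lengths in m; the calibration is good to about 2 mm. A picture is of the moment at which its call begins: read the wrist's pose just before it. camera_info takes no time and is no camera call.
- order.close_job(): hands the job in; it is judged then, once.
The state is a dict: "clock": time; "q": joint angles; "dq": joint speeds; "joint_efforts": joint torques, N m; "tcp_pos": TCP position; "ee_rot": TCP orientation; "wrist_force": force on the tool from outside, world axes, zero at the start; "ft_torque": the same for the moment, N m; "gripper_width": finger opening in m; "finger_force": force on a finger pad.
Only numpy, scipy, OpenCV 4.12 (cv2) and the standard library are available. Lean on these libraries where they do the work, as an engineer would, in place of code of your own. Each camera call takes 0.05 s, during which the arm holds its last target. There are 200 camera calls.

### The job

Set out the tools on the black mat, each parallel to the mat's lanes and centred in its lane: the silver clipper in the middle lane, blade away from the robot; the steel pick comb in the lane on the green mug's side, tines away from the robot; the two orange guard combs, standing on their sides as now, in the lane on the storage box's side. Pack the guards as one rectangular block halfway along their lane, head to tail with sloping faces together and nearly touching, the thicker guard next to the clipper. Do not drop the clipper, and leave the mug, storage box and oil bottle where they stand.

Things in the scene. Friction and masses are not known exactly. Their poses are not given: they have to be found in the camera images.
- mat: Black rubber mat fixed on the bench, 180 mm deep (x, away from the robot within 0.25 rad) x 240 mm wide (y, to the left), 4 mm thick. Two pale-grey ribs along x at y = -40 and +40 mm (1.5 mm high, 4 mm wide; a like lip along each outer side) part it into three lanes 80 mm wide running along x, centre lines at y = -80, 0, +80 mm. Origin: centre of the underside.
- clipper: Silver cordless clipper with black end cap, red switch and steel toothed blade, lying flat: 168 mm long, 34 mm high, 46 mm wide at the blade head, 0.32 kg. Origin: centre of the underside, at mid-length; x points from end cap to blade, z up. The body's sides are flat and parallel, 42 mm apart, from x = -70 to +35 mm: grip near the origin from above.
- pick_comb: Steel pick comb lying flat: 180 x 44 mm, 90 g. Origin: on the underside at mid-length; x points from handle to tine tips. Handle: straight bar 18 mm wide, 14 mm high, x = -90 to -8 mm (grip it from above at about x = -30 mm, near the centre of mass). Cross bar 44 mm wide, 12 mm high at x = -10 to +2 mm; eight thin tines run on to x = +90 mm, 6 mm above the underside.
- guard_thick: Thicker orange guard comb on its side: from above a right-angled wedge 56 mm long, head (black clip across it) 26 mm thick, tail 14 mm; 44 mm high, 30 g. Origin: underside, mid-length, mid-thickness. x: head to tail. Flat face at y = -10 mm; sloping face on +y (16 mm at head, 10 mid, 4 at tail). End faces flat and parallel at x = -28, +28 mm: gripping these from above leaves both sides free.
- guard_thin: Thinner orange guard comb on its side: same slope, 56 mm long, 44 mm high, 30 g, but head (black clip) 18 mm thick, tail 6 mm. Origin: underside, mid-length, mid-thickness. x: head to tail. Flat face at y = -6 mm; sloping face on +y (12 mm at head, 6 mid, 0 at tail). Ends at x = -28, +28 mm. Head to tail, slopes touching, each guard's origin is at y = +16 mm in the other's frame.
- mug: Green ceramic mug with a handle, 80 mm across and 92 mm high, standing on the bench beyond the mat's left or right far corner; leave it. It marks the pick comb's side. Origin: centre of the underside.
- storage_box: Closed grey-blue plastic storage box with a dark blue lid and a white press-button catch, 106 x 156 x 74 mm, standing beyond the mat's other far corner; leave it. It marks the guards' side. Origin: centre of the underside.
- oil_bottle: Small amber clipper-oil bottle with a red cap, 32 mm across and 85 mm high, standing behind the mat; leave it. Origin: centre of the underside.
There are look-alikes about, which are no part of the job. Of the things that look like the pick_comb, take the one that is nearest to the robot's base at the start.

How it is judged:
By the outcome, as a careful person would: the job done as asked, in the order asked, and still so for the second after the job is handed in, with the robot touching nothing.
It also fails if it takes over 99 s, if anything falls off the work surface, if the arm or the gripper's body presses on something with over 40 N, if the wrist force passes 120 N, or if a joint passes its speed limit or range.

## Working session

There is one attempt and no reset: what is moved stays moved. The work goes in short steps, Python scripts to look and compute and a tool call to move; the robot and the scene stay as the last step left them, time stands still between calls to the robot, and variables do not carry over. Pictures are saved under pics/ and viewed, at most 14 in all, crops included, and the job is handed in when it is done.

Besides the shell and the picture viewer there is one more tool, called after "Request:" by a JSON object that holds its "method" and its "body". step_arm: Moves the arm, as the interface text tells. Its arguments: {"type":"object","properties":{"motion":{"type":"array","items":{"type":"array"}},"grip_force":{"type":"number"}},"required":["motion"]}

```bash
ls; mkdir -p pics; python3 - <<'E'
from cell import monitor, optics, order
import cv2
for n in("scene","top"):
    cv2.imwrite(f"pics/{n}0.png",optics.camera(n)); i=optics.camera_info(n); print(n,i)
print(optics.camera_info("wrist")); print(monitor.read_state())
E
```

```text
pics
scene {'mtx': array([[423.3935598 ,   0.        , 312.1638099 ],
       [  0.        , 423.3935598 , 199.24339979],
       [  0.        ,   0.        ,   1.        ]]), 'cam_to_world': array([[-0.01002729,  0.77391325, -0.63321223,  1.30441128],
       [ 0.99991616,  0.00257197, -0.01269079, -0.07841783],
       [-0.00819297, -0.6332864 , -0.77387416,  0.89186654],
       [ 0.        ,  0.        ,  0.        ,  1.        ]])}
top {'mtx': array([[421.6628485 ,   0.        , 315.0168918 ],
       [  0.        , 421.6628485 , 203.39125333],
       [  0.        ,   0.        ,   1.        ]]), 'cam_to_world': array([[-0.02315495, -0.99420242,  0.10500192,  0.50872148],
       [-0.99971058,  0.02234058, -0.00892546, -0.09132519],
       [ 0.00652791, -0.1051782 , -0.99443196,  1.20208582],
       [ 0.        ,  0.        ,  0.        ,  1.        ]])}
{'mtx': array([[323.35635826,   0.        , 323.55774585],
       [  0.        , 323.35635826, 199.76326311],
       [  0.        ,   0.        ,   1.        ]]), 'hand_eye': array([[ 2.22207609e-03, -9.64587549e-01, -2.63753528e-01,
 
[... 280 characters left out ...]
}
{'clock': 0.1, 'q': array([ 1.33499541e+00,  8.74054024e-02,  1.75246414e-01,  1.65983235e+00,
       -6.94535328e-06,  1.57078910e+00]), 'dq': array([ 0.00052908, -0.00099252,  0.00019672, -0.00120389,  0.00129666,
       -0.00083525]), 'joint_efforts': array([-1.56751652e-03, -5.21557724e+01,  4.65655553e+01,  1.59452349e-02,
        3.53927260e-05, -2.03097400e-06]), 'tcp_pos': array([0.12849257, 0.53477922, 0.40407063]), 'ee_rot': array([ 1.17623891e-01,  9.93058036e-01, -5.93764344e-04, -6.68364930e-05]), 'wrist_force': array([-0.60034366, -0.0912551 , -0.21397088]), 'ft_torque': array([-0.02629693, -0.02864314,  0.04630656]), 'finger_force': 0.0, 'gripper_width': 0.08552194084332272}
```

View pics/top0.png

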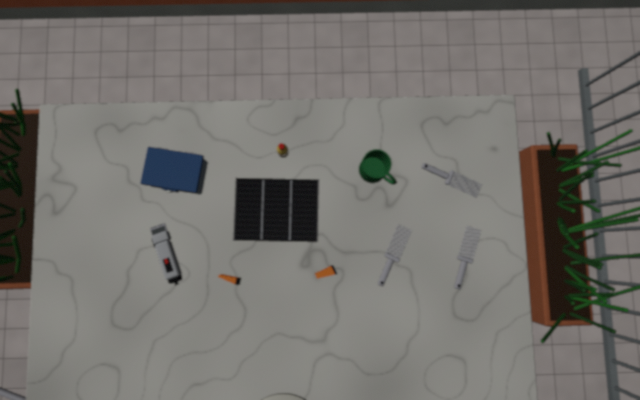

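View pics/scene0.png

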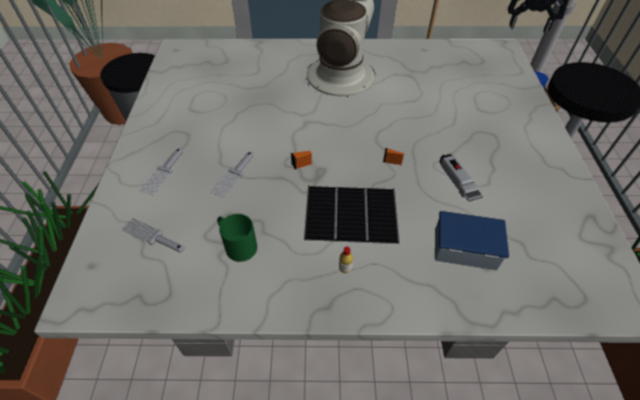

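The top view shows the mat at (277,210), the clipper at (166,255), guards at (230,279) and (326,271), the box at (173,170), the mug at (375,167) and the bottle at (282,150). There are three pick combs, at (395,255), (468,257) and (452,178). The first is nearest the base at about (285,397), so it should be the one meant. I'll confirm it in a crop.

```bash
cat > h.py <<'E'
import numpy as np, cv2
from scipy.spatial.transform import Rotation as R
from cell import monitor, optics, order
def cam(name):
    """image, K, cam_to_world"""
    i=optics.camera_info(name)
    if name=="wrist":
        s=monitor.read_state(); T=np.eye(4); T[:3,:3]=R.from_quat(s["ee_rot"]).as_matrix(); T[:3,3]=s["tcp_pos"]
        T=T@i["hand_eye"]
    else: T=i["cam_to_world"]
    return optics.camera(name),i["mtx"],T
def ray(K,T,uv):
    uv=np.atleast_2d(np.asarray(uv,float)); d=np.c_[uv,np.ones(len(uv))]@np.linalg.inv(K).T@T[:3,:3].T
    return T[:3,3],d
def onplane(K,T,uv,z):
    o,d=ray(K,T,uv); return o+d*((z-o[2])/d[:,2])[:,None]
def proj(K,T,P):
    P=np.atleast_2d(P); p=(P-T[:3,3])@T[:3,:3]@K.T; return p[:,:2]/p[:,2:]
def tri(views):
    """views: list of (K,T,uv) -> point"""
    A=np.zeros((3,3));b=np.zeros(3)
    for K,T,uv in views:
        o,d=ray(K,T,uv); d=d[0]/np.linalg.norm(d[0]); M=np.eye(3)-np.outer(d,d); A+=M;b+=M@o
    return np.linalg.solve(A,b)
def blobs(mask,amin=20):
    cs,_=cv2.findContours(mask.astype(np.uint8),cv2.RETR_EXTERNAL,cv2.CHAIN_APPROX_NONE)
    return [c for c in cs if cv2.contourArea(c)>=amin]
E
python3 - <<'E'
from h import *
im,K,T=cam("top"); 
cv2.imwrite("pics/crop1.png",cv2.resize(im[135:300,140:490],None,fx=2.28,fy=2.28,interpolation=cv2.INTER_CUBIC))
hsv=cv2.cvtColor(im,cv2.COLOR_BGR2HSV)
ms,Ks,Ts=cam("scene"); hs=cv2.cvtColor(ms,cv2.COLOR_BGR2HSV)
for nm,h,KK,TT in(("top",hsv,K,T),("scene",hs,Ks,Ts)):
  m=cv2.inRange(h,(5,150,120),(16,255,255))
  for c in blobs(m,15):
    r=cv2.minAreaRect(c); print(nm,"orange",r,onplane(KK,TT,[r[0]],.03))
  m=(h[...,2]<60)
  for c in blobs(m,1500):
    r=cv2.minAreaRect(c)
    if abs(r[0][0]-300)<80: print(nm,"dark",r); print(onplane(KK,TT,cv2.boxPoints(r),.004), onplane(KK,TT,[r[0]],.004))
for nm,uv in(("combhandle",(383,282)),("combtip",(405,227)),("clipper",(166,254)),("clip cap",(176,281)),("clip blade",(158,228)),):
    print(nm,onplane(K,T,[uv],.02))
E
```

```text
top orange ((227.55172729492188, 277.1206970214844), (15.598407745361328, 5.0137739181518555), 21.801410675048828) [[0.43471572 0.14253102 0.03      ]]
top orange ((324.5, 273.0), (7.200170993804932, 16.303834915161133), 65.55604553222656) [[ 0.43961935 -0.12344215  0.03      ]]
top dark ((319.44830322265625, 6.221632957458496), (11.8433837890625, 639.224365234375), 88.93315887451172)
[[ 1.24906945  0.8266714   0.004     ]
 [ 1.25023836 -1.09843868  0.004     ]
 [ 1.21231948 -1.09514514  0.004     ]
 [ 1.21166595  0.8239614   0.004     ]] [[ 1.23079082 -0.12919801  0.004     ]]
scene orange ((303.4919128417969, 157.84864807128906), (14.851337432861328, 15.880638122558594), 72.89727020263672) [[ 0.4463214  -0.11888713  0.03      ]]
scene orange ((394.77978515625, 152.23394775390625), (14.846308708190918, 2.873478889465332), 16.699243545532227) [[0.42306533 0.14419351 0.03      ]]
scene dark ((352.2891540527344, 214.21983337402344), (93.38838195800781, 53.41719436645508), 2.174743890762329)
[[ 0.70769239 -0.11067262  0.004     ]
 [ 0.52949279 -0.1088301   0.004     ]
 [ 0.5417131   0.14871482  0.004     ]
 [ 0.71724575  0.12243539  0.004     ]] [[0.62848727 0.01310676 0.004     ]]
scene dark ((336.4999694824219, 36.99999237060547), (73.99998474121094, 38.99999237060547), 90.0)
[[-5.56418279e-01 -8.30436276e-02  4.00000000e-03]
 [-5.55192669e-01  8.85097805e-02  4.00000000e-03]
 [-3.23083105e-04  5.77343424e-02  4.00000000e-03]
 [-6.03637003e-04 -8.14904970e-02  4.00000000e-03]] [[-0.24923101 -0.00527781  0.004     ]]
combhandle [[ 0.41061059 -0.28496582  0.02      ]]
combtip [[ 0.56125724 -0.35286249  0.02      ]]
clipper [[0.50152958 0.31512005 0.02      ]]
clip cap [[0.42686539 0.28656607 0.02      ]]
clip blade [[0.57425047 0.33842798 0.02      ]]
```

View pics/crop1.png

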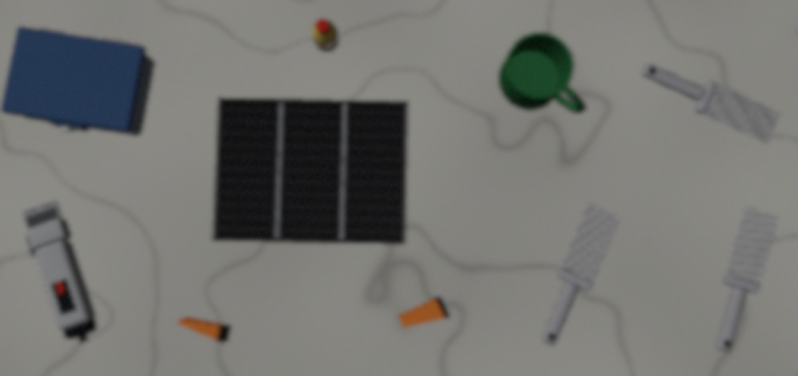

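The crop confirms the target comb: the nearest one lies with its handle end at full-image (381,283) and its tines at (403,230). The mug is on the -y side and the box on the +y side. I'll move over the mat for a close look first.

Request:
{"method": "step_arm", "body": {"motion": [[[-29, -20, 0], [0, 0, 0], 100], [[-58, -40, 0], [0, 0, 0], 100], [[-87, -60, 0], [0, 0, 0], 100], [[-116, -80, 0], [0, 0, 0], 100], [[-145, -100, 0], [0, 0, 0], 100]], "grip_force": 40}}

```text
clock: 0.62
tcp_pos: [0.2468, 0.4023, 0.4046]
ee_rot: [0.117, 0.993, -0.0, 0.0]
wrist_force: [0.8, 1.0, 0.3]
gripper_width: 0.0858
finger_force: 0.0
```

Request:
{"method": "step_arm", "body": {"motion": [[[-29, -20, 0], [0, 0, 0], 100], [[-58, -40, 0], [0, 0, 0], 100], [[-87, -60, 0], [0, 0, 0], 100], [[-116, -80, 0], [0, 0, 0], 100], [[-145, -100, 0], [0, 0, 0], 100]]}}

```text
clock: 1.03
tcp_pos: [0.3645, 0.271, 0.4047]
ee_rot: [0.118, 0.993, 0.0, 0.0]
wrist_force: [0.4, 0.4, -0.5]
gripper_width: 0.0854
finger_force: 0.0
```

Request:
{"method": "step_arm", "body": {"motion": [[[-29, -20, 0], [0, 0, 0], 100], [[-58, -40, 0], [0, 0, 0], 100], [[-87, -60, 0], [0, 0, 0], 100], [[-116, -80, 0], [0, 0, 0], 100], [[-145, -100, 0], [0, 0, 0], 100]]}}

```text
clock: 1.45
tcp_pos: [0.4822, 0.1398, 0.4047]
ee_rot: [0.118, 0.993, 0.0, 0.0]
wrist_force: [0.4, 0.5, 0.0]
gripper_width: 0.0852
finger_force: 0.0
```

Request:
{"method": "step_arm", "body": {"motion": [[[-29, -20, 0], [0, 0, -0.05], 100], [[-58, -40, 0], [0, 0, -0.1], 100], [[-87, -60, 0], [0, 0, -0.15], 100], [[-116, -80, 0], [0, 0, -0.2], 100], [[-145, -100, 0], [0, 0, -0.236], 100]]}}

```text
clock: 1.87
tcp_pos: [0.5999, 0.0087, 0.4045]
ee_rot: [-0.001, 1.0, 0.0, -0.0]
wrist_force: [-0.1, -0.2, 0.3]
gripper_width: 0.0856
finger_force: 0.0
```

Request:
{"method": "step_arm", "body": {"motion": [[[0, 0, 0], [0, 0, 0], 100], [[0, 0, 0], [0, 0, 0], 100]]}}

```text
clock: 2.03
tcp_pos: [0.5999, 0.0089, 0.4034]
ee_rot: [0.001, 1.0, 0.0, -0.001]
wrist_force: [-0.1, 0.6, -0.2]
gripper_width: 0.0857
finger_force: 0.0
```

```bash
cat >> h.py <<'E'
def state():
    s=monitor.read_state(); M=R.from_quat(s["ee_rot"]).as_matrix()
    return s,M,np.degrees(np.arctan2(M[1,0],M[0,0]))
def plan(x,y,z,psi):
    """print tool-frame shift (mm) and wz to bring TCP to x,y,z with tool-x heading psi (deg)"""
    s,M,p=state(); d=M.T@(np.array([x,y,z])-s["tcp_pos"])*1000; w=(psi-p+180)%360-180
    print("shift",d.round(1),"wz",round(-np.radians(w),3),"| from",s["tcp_pos"].round(4),round(p,2),"tilt",M[:,2].round(4),"t",round(s["clock"],2))
E
python3 - <<'E'
from h import *
im,K,T=cam("wrist"); cv2.imwrite("pics/w_mat.png",im); np.savez("w_mat.npz",im=im,K=K,T=T)
s,M,p=state(); print(s["tcp_pos"],p,M[:,2],s["clock"],s["q"])
E
```

```text
[0.59920403 0.00989559 0.40397436] 179.91969121672716 [-1.43138141e-03  1.85137235e-04 -9.99998958e-01] 2.0833 [1.64741996e-02 2.09230373e-01 3.11616328e-01 1.67461042e+00
 2.08691911e-04 1.78758344e-02]
```

View pics/w_mat.png

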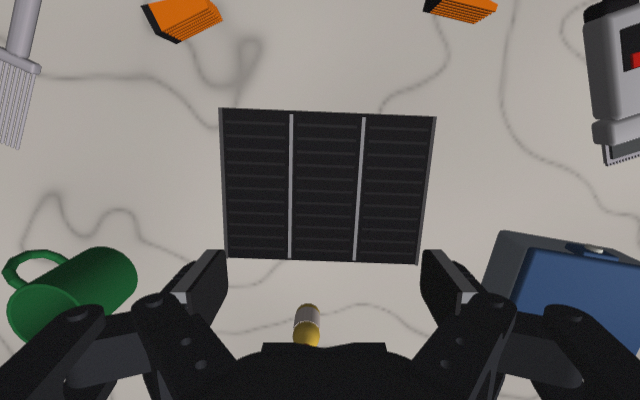

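The wrist view is clear. The mat has its corners at (219,108), (436,117), (417,264) and (226,257), with ribs at about u=291→290 and 363→354. The guards are at the top at (180,18) and (460,8). Next I'll fit the ribs and edges and measure all the objects.

```bash
cat > mat.py <<'E'
from h import *
def fit(a,b,deg=1):
    for _ in range(3):
        p=np.polyfit(a,b,deg); r=abs(np.polyval(p,a)-b); k=r<=max(1.0,2*r.std()); a,b=a[k],b[k]
    return p
def mat_pose(im,K,T):
    g=cv2.cvtColor(im,cv2.COLOR_BGR2GRAY).astype(float)
    P=[]
    for u0 in(291,359):
        a,b=[],[]
        for v in range(120,250):
            w=g[v,u0-12:u0+13]; w=np.clip(w-60,0,None)
            if w.sum()>60: a.append(v); b.append((w*np.arange(u0-12,u0+13)).sum()/w.sum())
        p=fit(np.array(a),np.array(b)); vv=np.array([125,245]); P.append(onplane(K,T,np.c_[np.polyval(p,vv),vv],.0055))
    yaw=[np.degrees(np.arctan2(*(q[0]-q[1])[[1,0]])) for q in P]
    yaw=[(t+90)%180-90 for t in yaw]
    E=[]
    for lo,hi,sg in((95,130,1),(245,280,-1)):
        a,b=[],[]
        for u in list(range(235,280))+list(range(300,350))+list(range(372,410)):
            c=g[lo:hi,u]; d=np.diff(c)*-sg; k=d.argmax()
            if d[k]>20: a.append(u); b.append(lo+k+.5)
        p=fit(np.array(a),np.array(b)); E.append(onplane(K,T,[[323,np.polyval(p,323)]],.004)[0])
        q=onplane(K,T,np.array([[240,np.polyval(p,240)],[410,np.polyval(p,410)]]),.004); print("edge yaw",np.degrees(np.arctan2(*(q[1]-q[0])[[1,0]]))-90)
    print("yaw",yaw,"rib spacing",P[0].mean(0),P[1].mean(0),"edges",E)
    t=np.radians(np.mean(yaw)); ax=np.array([np.cos(t),np.sin(t)]); n=np.array([-ax[1],ax[0]])
    c=(P[0].mean(0)+P[1].mean(0))[:2]/2; xm=(E[0]+E[1])[:2]/2
    print("rib gap",(P[1].mean(0)-P[0].mean(0))[:2]@n,"depth",(E[1]-E[0])[:2]@ax)
    C=c+ax*((xm-c)@ax); print("centre",C,"yaw",np.degrees(t)); return C,np.degrees(t)
E
python3 - <<'E'
from mat import *
z=np.load("w_mat.npz"); im,K,T=z["im"],z["K"],z["T"]
C,t=mat_pose(im,K,T)
# height check / cross check: mat in the top view
ti,Kt,Tt=cam("top"); g=cv2.cvtColor(ti,cv2.COLOR_BGR2GRAY)
m=cv2.morphologyEx((g[170:250,225:330]<60).astype(np.uint8),cv2.MORPH_CLOSE,np.ones((7,7)))
c=max(blobs(m),key=cv2.contourArea); r=cv2.minAreaRect(c); uv=np.array(r[0])+[225,170]
print("top",onplane(Kt,Tt,[uv],.004),r[1:])
uw=proj(K,T,[*C,.004])[0]; print("tri",tri([(K,T,uw),(Kt,Tt,uv)]))
E
```

```text
edge yaw -2.272796108494603
edge yaw -2.351714662388602
yaw [np.float64(-2.324760059758205), np.float64(-2.302129611750729)] rib spacing [ 0.6190149  -0.02844888  0.0055    ] [0.6190421  0.05168875 0.0055    ] edges [array([0.5326564, 0.0102231, 0.004    ]), array([0.71227993, 0.01010222, 0.004     ])]
rib gap 0.08007340540875517 depth 0.17948200460406433
centre [0.62252134 0.01147883] yaw -2.313444835754467
top [[ 0.61915596 -0.03747233  0.004     ]] ((79.0, 49.0), 90.0)
tri [ 0.63229007 -0.01132296 -0.06544979]
```

Request:
{"method": "step_arm", "body": {"motion": [[[10, 31, 6], [0, 0, 0], 100], [[20, 61, 12], [0, 0, 0], 100], [[30, 92, 18], [0, 0, 0], 100], [[39, 122, 24], [0, 0, 0], 100], [[49, 153, 30], [0, 0, 0], 100]]}}

```text
clock: 2.55
tcp_pos: [0.5482, 0.1655, 0.3752]
ee_rot: [-0.001, 1.0, 0.0, 0.001]
wrist_force: [0.7, -0.1, -0.2]
gripper_width: 0.0853
finger_force: 0.0
```

Request:
{"method": "step_arm", "body": {"motion": [[[10, 31, 6], [0, 0, -0.07], 100], [[20, 61, 12], [0, 0, -0.14], 100], [[30, 92, 18], [0, 0, -0.21], 100], [[39, 122, 24], [0, 0, -0.28], 100], [[49, 153, 30], [0, 0, -0.34], 100]]}}

```text
clock: 2.97
tcp_pos: [0.4989, 0.3184, 0.3452]
ee_rot: [-0.172, 0.985, 0.0, 0.001]
wrist_force: [1.2, 0.0, -0.1]
gripper_width: 0.0855
finger_force: 0.0
```

Request:
{"method": "step_arm", "body": {"motion": [[[0, 0, 0], [0, 0, 0], 100], [[0, 0, 0], [0, 0, 0], 100]]}}

```text
clock: 3.13
tcp_pos: [0.499, 0.3184, 0.3447]
ee_rot: [-0.171, 0.985, -0.0, -0.0]
wrist_force: [0.2, -0.1, -0.3]
gripper_width: 0.0856
finger_force: 0.0
```

```bash
python3 - <<'E'
from h import *
im,K,T=cam("wrist"); cv2.imwrite("pics/w_clip.png",im); np.savez("w_clip.npz",im=im,K=K,T=T)
s,M,p=state(); print(s["tcp_pos"],p,s["clock"])
z=np.load("w_mat.npz"); ti=cv2.imread("pics/top0.png"); Kt=optics.camera_info("top")["mtx"]; Tt=optics.camera_info("top")["cam_to_world"]
m=cv2.morphologyEx((cv2.cvtColor(ti,cv2.COLOR_BGR2GRAY)[170:250,225:330]<70).astype(np.uint8),cv2.MORPH_CLOSE,np.ones((7,7)))
r=cv2.minAreaRect(max(blobs(m),key=cv2.contourArea)); uv=np.array(r[0])+[225,170]
print("top mat",onplane(Kt,Tt,[uv],.004),r[1:]); print(tri([(z["K"],z["T"],proj(z["K"],z["T"],[.6225,.0115,.004])[0]),(Kt,Tt,uv)]))
E
```

```text
[0.49962973 0.31729971 0.34511841] -160.39391823419618 3.1833
top mat [[0.61990522 0.01034593 0.004     ]] ((82.70804595947266, 61.52649688720703), 1.060911774635315)
[0.61954774 0.01049901 0.01385436]
```

View pics/w_clip.png

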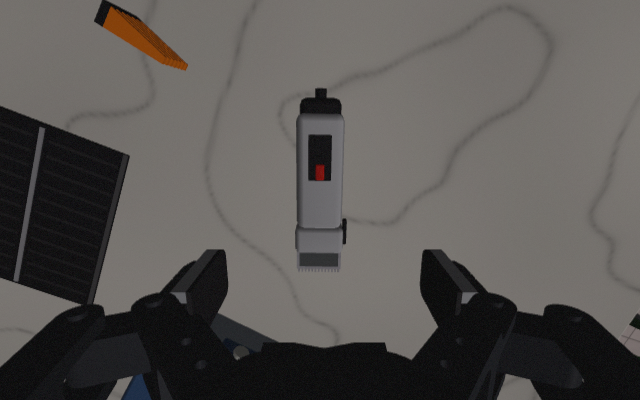

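The clipper lies nearly along the image column: cap end at (321,88–98), silver body v=113–227, blade teeth at v=271. I'll fit its sides.

```bash
cat > clip.py <<'E'
from mat import fit
from h import *
def clip_axis(im,K,T,v0,v1,u0,zt=.034,thr=130):
    g=cv2.GaussianBlur(cv2.cvtColor(im,cv2.COLOR_BGR2GRAY),(3,3),0).astype(float)
    L,Rr,V=[],[],np.arange(v0,v1)
    for v in V:
        d=np.diff(g[v,:]); L.append(u0-50+d[u0-50:u0-8].argmax()+.5); Rr.append(u0+8+(-d[u0+8:u0+50]).argmax()+.5)
    pl,pr=fit(V,np.array(L)),fit(V,np.array(Rr)); 
    a=onplane(K,T,np.c_[np.polyval(pl,[v0,v1]),[v0,v1]],zt); b=onplane(K,T,np.c_[np.polyval(pr,[v0,v1]),[v0,v1]],zt)
    m=(a+b)/2; d=m[1]-m[0]; print("edges u",np.polyval(pl,[v0,v1]),np.polyval(pr,[v0,v1]),"width",np.linalg.norm(a-b,axis=1),"heading",np.degrees(np.arctan2(d[1],d[0]))); print("mids",m)
E
python3 - <<'E'
from clip import *
z=np.load("w_clip.npz"); im,K,T=z["im"],z["K"],z["T"]
clip_axis(im,K,T,122,218,320,.034); clip_axis(im,K,T,122,218,320,.017)
g=cv2.cvtColor(im,cv2.COLOR_BGR2GRAY); print(g[80:280,321].tolist()); print(g[80:280,307].tolist()); print(g[170,285:355].tolist())
for v,zz in((88,.017),(98,.03),(112,.034),(227,.034),(271,.01),(271,.02)): print(v,zz,onplane(K,T,[[320,v]],zz))
E
```

```text
edges u [299.98232114 299.71015656] [342.59471649 339.43486842] width [0.03595925 0.03628652] heading 18.692373005589943
mids [[0.44530774 0.29870021 0.034     ]
 [0.5261264  0.32604383 0.034     ]]
edges u [299.98232114 299.71015656] [342.59471649 339.43486842] width [0.03813846 0.03848556] heading 18.692373005589943
mids [[0.44583962 0.29877612 0.017     ]
 [0.53155608 0.32777683 0.017     ]]
[117, 118, 117, 117, 116, 116, 115, 100, 52, 22, 22, 21, 13, 17, 19, 21, 20, 15, 14, 11, 11, 20, 19, 19, 15, 20, 21, 20, 21, 22, 26, 21, 18, 32, 52, 63, 69, 78, 86, 93, 100, 107, 109, 109, 106, 107, 107, 106, 107, 107, 107, 108, 106, 107, 74, 34, 21, 22, 17, 17, 18, 23, 19, 19, 18, 21, 17, 21, 18, 18, 19, 17, 20, 13, 16, 18, 16, 18, 15, 18, 19, 18, 23, 21, 24, 40, 45, 48, 51, 51, 52, 52, 56, 53, 54, 50, 50, 47, 48, 46, 52, 94, 107, 107, 106, 106, 107, 108, 106, 104, 106, 107, 108, 108, 105, 107, 107, 106, 107, 106, 105, 106, 105, 108, 107, 108, 107, 106, 107, 108, 105, 109, 107, 106, 107, 107, 106, 106, 105, 106, 107, 107, 106, 106, 105, 108, 109, 111, 76, 62, 70, 81, 91, 102, 103, 104, 103, 1
[... 1048 characters left out ...]
47, 48, 51, 49, 46, 50, 49, 51, 50, 79, 96, 101, 115, 121, 120, 120, 120, 119, 121, 121, 121, 120, 120]
[120, 120, 118, 120, 120, 119, 122, 120, 120, 120, 119, 83, 50, 53, 62, 71, 83, 93, 103, 104, 104, 102, 103, 42, 22, 15, 18, 21, 15, 19, 31, 45, 46, 50, 47, 48, 52, 50, 52, 26, 16, 23, 20, 21, 21, 19, 83, 107, 108, 108, 110, 110, 110, 113, 114, 116, 114, 100, 111, 120, 121, 121, 121, 120, 122, 120, 120, 121, 120, 121]
88 0.017 [[0.41909242 0.28798189 0.017     ]]
98 0.03 [[0.42734502 0.29107529 0.03      ]]
112 0.034 [[0.43800896 0.29493374 0.034     ]]
227 0.034 [[0.53420811 0.32934932 0.034     ]]
271 0.01 [[0.58823786 0.34841833 0.01      ]]
271 0.02 [[0.58325598 0.34674451 0.02      ]]
```

Request:
{"method": "step_arm", "body": {"motion": [[[-2, 0, 25], [0, 0, 0.007], 100], [[-4, 0, 50], [0, 0, 0.007], 100], [[-4.5, -0.5, 85], [0, 0, 0.007], 100], [[-4.5, -0.5, 85], [0, 0, 0.007], 100], [[-4.5, -0.5, 85], [0, 0, 0.007], 100]]}}

```text
clock: 3.6
tcp_pos: [0.5049, 0.3163, 0.2592]
ee_rot: [-0.165, 0.986, -0.001, -0.001]
wrist_force: [-0.7, 0.2, 0.7]
gripper_width: 0.0855
finger_force: 0.0
```

```bash
python3 - <<'E'
from clip import *
z=np.load("w_clip.npz"); A=(z["im"],z["K"],z["T"]); B=cam("wrist"); np.savez("w_clip2.npz",im=B[0],K=B[1],T=B[2])
cv2.imwrite("pics/w_clip2.png",B[0])
v=[]
for im,K,T in(A,B):
    h=cv2.cvtColor(im,cv2.COLOR_BGR2HSV); m=((h[...,0]<6)|(h[...,0]>172))&(h[...,1]>150)&(h[...,2]>60)
    c=max(blobs(m,10),key=cv2.contourArea); M=cv2.moments(c); v.append((K,T,(M["m10"]/M["m00"],M["m01"]/M["m00"])))
print("red switch",tri(v),v[0][2],v[1][2])
s,M,p=state(); print(s["tcp_pos"],p)
E
```

```text
red switch [0.4853955  0.31140284 0.03784714] (319.5, 171.97) (323.9556451612903, 190.42741935483872)
[0.50542627 0.31678644 0.26120281] -160.97408721355208
```

View pics/w_clip2.png

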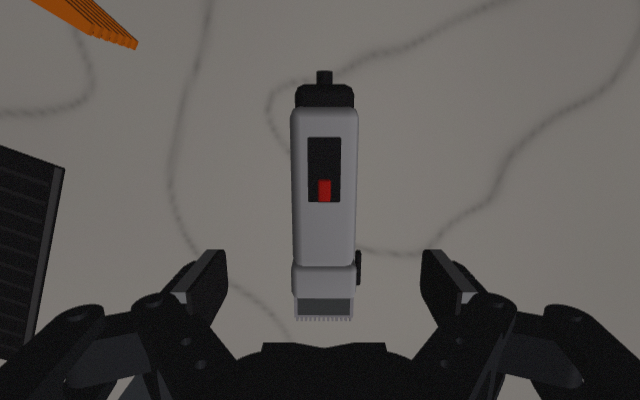

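Two views put the switch top at z≈0.038, which fits a 34 mm clipper. The body is centred at u≈324 between the pads and upright in the image. I'll descend and grip.

Request:
{"method": "step_arm", "body": {"motion": [[[0, 1.5, 30], [0, 0, 0], 100], [[0, 1.5, 55], [0, 0, 0], 100], [[0, 1.5, 81], [0, 0, 0], 100], [[0, 1.5, 81], [0, 0, 0], 100], [[0, 1.5, 81], [0, 0, 0], 0]], "grip_force": 45}}

```text
clock: 4.07
tcp_pos: [0.5052, 0.3187, 0.1804]
ee_rot: [-0.166, 0.986, 0.0, 0.0]
wrist_force: [-0.5, 0.3, -0.2]
gripper_width: 0.0756
finger_force: 0.0
```

Request:
{"method": "step_arm", "body": {"motion": [[[0, 0, 0], [0, 0, 0], 0], [[0, 0, 0], [0, 0, 0], 0], [[0, 0, 0], [0, 0, 0], 0], [[0, 0, 0], [0, 0, 0], 0], [[0, 0, 0], [0, 0, 0], 0]]}}

```text
clock: 4.48
tcp_pos: [0.5057, 0.319, 0.1815]
ee_rot: [-0.166, 0.986, 0.0, 0.002]
wrist_force: [0.4, -2.1, 7.9]
gripper_width: 0.0414
finger_force: 46.8
```

Request:
{"method": "step_arm", "body": {"motion": [[[0, 0, 0], [0, 0, 0], 0], [[0, 0, 0], [0, 0, 0], 0], [[0, 0, -5], [0, 0, 0], 0], [[0, 0, -15], [0, 0, 0], 0], [[0, 0, -30], [0, 0, 0], 0]]}}

```text
clock: 4.9
tcp_pos: [0.5044, 0.3186, 0.2085]
ee_rot: [-0.166, 0.986, -0.0, -0.001]
wrist_force: [-0.4, 0.5, -3.7]
gripper_width: 0.0414
finger_force: 46.3
```

```bash
python3 - <<'E'
from h import *
a,b=np.load("w_clip.npz"),np.load("w_clip2.npz")
for nm,p,q in(("nub",(321,88),(324,71)),("blade",(319.5,271),(323.5,320)),("capend",(321,97.5),(324,85)),("neck",(320,227.5),(324,265.5)),("seam",(320,113),(324,107))):
    print(nm,tri([(a["K"],a["T"],p),(b["K"],b["T"],q)]))
C=np.array([.6225,.0115]); plan(C[0],C[1],.30,180-2.31)
E
```

```text
nub [0.41870003 0.28848063 0.01471148]
blade [0.58514031 0.34624741 0.01698469]
capend [0.4259302  0.29100926 0.00741533]
neck [0.53632012 0.32956454 0.02980164]
seam [0.43896154 0.29514867 0.01255396]
shift [ -10.9 -328.8  -91.4] wz 0.374 | from [0.5044 0.3186 0.2085] -160.91 tilt [-0.002  -0.0012 -1.    ] t 4.9
```

Request:
{"method": "step_arm", "body": {"motion": [[[0, 0, -20], [0, 0, 0], 0], [[0, 0, -45], [0, 0, 0], 0], [[0, 0, -70], [0, 0, 0], 0], [[0, -10, -88], [0, 0, 0], 0], [[0, -35, -91], [0, 0, 0], 0]]}}

```text
clock: 5.32
tcp_pos: [0.5161, 0.2874, 0.3046]
ee_rot: [-0.167, 0.986, 0.001, 0.003]
wrist_force: [1.0, 0.7, -3.2]
gripper_width: 0.0412
finger_force: 46.4
```

Request:
{"method": "step_arm", "body": {"motion": [[[-2, -30, 0], [0, 0, 0.04], 0], [[-4, -60, 0], [0, 0, 0.08], 0], [[-6, -90, 0], [0, 0, 0.12], 0], [[-8, -120, 0], [0, 0, 0.16], 0], [[-11, -150, 0], [0, 0, 0.19], 0]]}}

```text
clock: 5.73
tcp_pos: [0.5759, 0.1462, 0.3007]
ee_rot: [-0.071, 0.998, 0.0, 0.0]
wrist_force: [0.5, 0.2, -4.5]
gripper_width: 0.0408
finger_force: 46.4
```

```bash
python3 -c "
from h import *
plan(.6225,.0115,.30,177.69)"
```

```text
shift [ -27.2 -139.9    0.7] wz 0.182 | from [0.5759 0.1462 0.3007] -171.9 tilt [ 2.e-04  2.e-04 -1.e+00] t 5.73
```

Request:
{"method": "step_arm", "body": {"motion": [[[-6, -30, 0], [0, 0, 0.04], 0], [[-12, -60, 0], [0, 0, 0.08], 0], [[-18, -90, 0], [0, 0, 0.12], 0], [[-23, -118, 0], [0, 0, 0.16], 0], [[-27, -140, 0], [0, 0, 0.182], 0]]}}

```text
clock: 6.15
tcp_pos: [0.6227, 0.0108, 0.3005]
ee_rot: [0.021, 1.0, -0.0, 0.0]
wrist_force: [-0.5, -0.8, -4.3]
gripper_width: 0.0412
finger_force: 46.4
```

Request:
{"method": "step_arm", "body": {"motion": [[[0, 0, 20], [0, 0, 0], 0], [[0, 0, 45], [0, 0, 0], 0], [[0, 0, 70], [0, 0, 0], 0], [[0, 0, 80], [0, 0, 0], 0], [[0, 0, 80], [0, 0, 0], 0]]}}

```text
clock: 6.57
tcp_pos: [0.6216, 0.0129, 0.2173]
ee_rot: [0.019, 1.0, -0.0, -0.002]
wrist_force: [0.1, 0.5, -4.1]
gripper_width: 0.0407
finger_force: 46.4
```

```bash
python3 - <<'E'
from h import *
plan(.6225,.0115,.186,177.69)
im,K,T=cam("wrist"); cv2.imwrite("pics/w_place1.png",im); np.savez("w_place1.npz",im=im,K=K,T=T)
E
```

```text
shift [-1.1 -1.3 31.3] wz 0.002 | from [0.6216 0.0129 0.2173] 177.78 tilt [-0.0048  0.     -1.    ] t 6.57
```

View pics/w_place1.png

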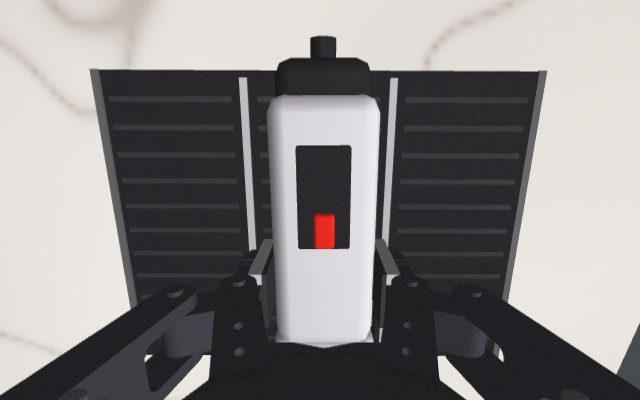

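The held clipper is at u≈323, lying straight between the ribs at u≈244 and 393, so it sits slightly to +y. I'll measure the lane centre from this view.

```bash
python3 - <<'E'
from mat import *
z=np.load("w_place1.npz"); im,K,T=z["im"],z["K"],z["T"]; g=cv2.cvtColor(im,cv2.COLOR_BGR2GRAY).astype(float)
P=[]
for (ua,ub) in((232,262),(381,404)):
    a,b=[],[]
    for v in range(90,235):
        w=np.clip(g[v,ua:ub]-90,0,None)
        if w.sum()>100: a.append(v); b.append((w*np.arange(ua,ub)).sum()/w.sum())
    p=fit(np.array(a),np.array(b)); vv=np.array([95,230]); print(np.polyval(p,vv)); q=onplane(K,T,np.c_[np.polyval(p,vv),vv],.0055); P.append(q); d=q[1]-q[0]; print("yaw",np.degrees(np.arctan2(d[1],d[0])))
m=(P[0]+P[1])/2; d=m[1]-m[0]; t=np.arctan2(d[1],d[0]); c=m.mean(0); print("gap",np.linalg.norm(P[0]-P[1],axis=1),"mid",m,"lane y at x=.6225:",c[1]+(.6225-c[0])*np.tan(t))
# near edge of the mat
e=[100+0 for _ in [0]]
col=g[50:95,180]; k=np.diff(-col).argmax(); print("near edge",onplane(K,T,[[180,50+k+.5]],.004))
# clipper axis in the tool
for v in(110,150,200,240): 
    r=g[v]; L=262+np.diff(r[262:296]).argmax(); Q=350+(-np.diff(r[350:392])).argmax(); print(v,L,Q,onplane(K,T,[[(L+Q)/2+.5,v]],.034+.037))
E
```

```text
[243.34137629 251.11769485]
yaw -2.3159046682055275
[392.8189035  385.21864668]
yaw -2.3006681231746207
gap [0.08009687 0.08011726] mid [[0.54573145 0.0144746  0.0055    ]
 [0.62249817 0.01138021 0.0055    ]] lane y at x=.6225: 0.011380136607825499
near edge [[ 0.53011912 -0.05813818  0.004     ]]
110 266 378 [[0.55412361 0.01671276 0.071     ]]
150 267 378 [[0.56791659 0.01637536 0.071     ]]
200 270 376 [[0.58644447 0.01587553 0.071     ]]
240 262 374 [[0.60233599 0.01336395 0.071     ]]
```

The mat pose holds. In the same image the clipper sits 2.8 mm to +y of the lane centre. About 1.4 mm of that is hand-eye bias in tool y, which I'll correct in the helper. I'll shift and lower.

Request:
{"method": "step_arm", "body": {"motion": [[[-1, -2.8, 10], [0, 0, 0.002], 0], [[-1, -2.8, 20], [0, 0, 0.002], 0], [[-1, -2.8, 27], [0, 0, 0.002], 0], [[-1, -2.8, 30], [0, 0, 0.002], 0], [[-1, -2.8, 30], [0, 0, 0.002], 0]]}}

```text
clock: 7.03
tcp_pos: [0.623, 0.01, 0.1887]
ee_rot: [0.02, 1.0, -0.0, -0.001]
wrist_force: [-0.1, -0.1, -3.9]
gripper_width: 0.041
finger_force: 46.6
```

Request:
{"method": "step_arm", "body": {"motion": [[[0, 0, 1], [0, 0, 0], 0], [[0, 0, 1.5], [0, 0, 0], 0], [[0, 0, 1.5], [0, 0, 0], 0]]}}

```text
clock: 7.28
tcp_pos: [0.6235, 0.01, 0.1885]
ee_rot: [0.02, 1.0, -0.0, 0.0]
wrist_force: [0.4, 0.7, -3.9]
gripper_width: 0.0413
finger_force: 46.6
```

```bash
python3 - <<'E'
import re
s=open("h.py").read(); s=s.replace('T=T@i["hand_eye"]','H=i["hand_eye"].copy(); H[1,3]-=.0014; T=T@H'); open("h.py","w").write(s)
from h import *
im,K,T=cam("wrist"); np.savez("w_place2.npz",im=im,K=K,T=T); g=cv2.cvtColor(im,cv2.COLOR_BGR2GRAY).astype(float)
for v in(100,120,150,180,200):
    o=[]
    for ua,ub in((232,268),(378,408)):
        w=np.clip(g[v,ua:ub]-90,0,None); o.append((w*np.arange(ua,ub)).sum()/(w.sum()+1e-6))
    L=262+np.diff(g[v,262:296]).argmax(); Q=350+(-np.diff(g[v,350:392])).argmax()
    print(v,"rib mid",np.mean(o).round(1),o,"clip",L,Q,(L+Q)/2+.5)
s,M,p=state(); print(s["tcp_pos"],p,s["wrist_force"])
cv2.imwrite("pics/w_place2.png",im)
E
```

```text
100 rib mid 321.0 [np.float64(235.02288950640502), np.float64(406.9999890000003)] clip 270 375 323.0
120 rib mid 313.1 [np.float64(235.7134289739647), np.float64(390.3932575496781)] clip 266 379 323.0
150 rib mid 319.0 [np.float64(237.29694807828997), np.float64(400.686020643686)] clip 267 378 323.0
180 rib mid 322.0 [np.float64(239.4852213799443), np.float64(404.5443471225316)] clip 269 376 323.0
200 rib mid 322.4 [np.float64(240.77367744062278), np.float64(403.9749994059191)] clip 270 376 323.5
[0.62343906 0.01001487 0.18855288] 177.66173356896897 [ 0.3613748 -0.0284465 -4.4055471]
```

View pics/w_place2.png

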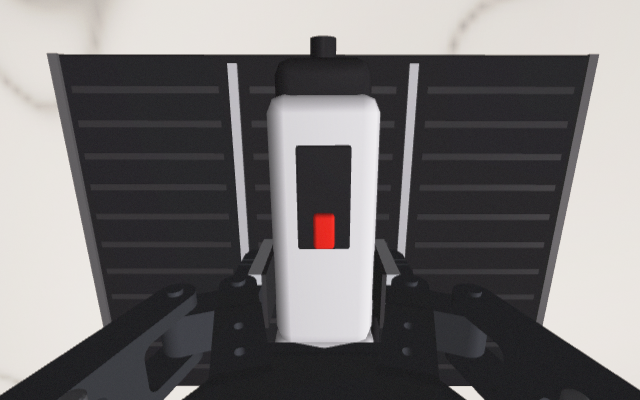

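The clipper is now centred between the ribs (236/410 against 323). I'll lower to contact.

Request:
{"method": "step_arm", "body": {"motion": [[[0, 0, 1], [0, 0, 0], 0], [[0, 0, 2], [0, 0, 0], 0], [[0, 0, 2.5], [0, 0, 0], 0], [[0, 0, 2.5], [0, 0, 0], 0]]}}

```text
clock: 7.67
tcp_pos: [0.6234, 0.01, 0.1858]
ee_rot: [0.02, 1.0, 0.0, 0.0]
wrist_force: [-0.5, -0.1, -2.9]
gripper_width: 0.0412
finger_force: 46.7
```

Request:
{"method": "step_arm", "body": {"motion": [[[0, 0, 0.5], [0, 0, 0], 0], [[0, 0, 1], [0, 0, 0], 0], [[0, 0, 1], [0, 0, 0], 0]]}}

```text
clock: 7.92
tcp_pos: [0.6233, 0.01, 0.1856]
ee_rot: [0.02, 1.0, 0.0, 0.0]
wrist_force: [-4.9, 0.4, 3.8]
gripper_width: 0.0413
finger_force: 47.5
```

Request:
{"method": "step_arm", "body": {"motion": [[[0, 0, 0], [0, 0, 0], 60], [[0, 0, 0], [0, 0, 0], 80], [[0, 0, 0], [0, 0, 0], 80], [[0, 0, 0], [0, 0, 0], 80], [[0, 0, -5], [0, 0, 0], 80]]}}

```text
clock: 8.33
tcp_pos: [0.6231, 0.01, 0.1888]
ee_rot: [0.02, 1.0, -0.0, -0.001]
wrist_force: [-0.7, -0.4, -0.3]
gripper_width: 0.0684
finger_force: 0.0
```

Request:
{"method": "step_arm", "body": {"motion": [[[0, 0, -15], [0, 0, 0], 80], [[0, 0, -45], [0, 0, 0], 100], [[0, 0, -80], [0, 0, 0], 100], [[0, 0, -115], [0, 0, 0], 100], [[0, 0, -150], [0, 0, 0], 100]]}}

```text
clock: 8.75
tcp_pos: [0.623, 0.01, 0.3416]
ee_rot: [0.02, 1.0, 0.0, 0.0]
wrist_force: [0.6, -0.1, -0.1]
gripper_width: 0.0851
finger_force: 0.0
```

Request:
{"method": "step_arm", "body": {"motion": [[[15, -32, 0], [0, 0, 0], 100], [[30, -64, 0], [0, 0, 0], 100], [[45, -97, 0], [0, 0, 0], 100], [[60, -129, 0], [0, 0, 0], 100], [[75, -161, 0], [0, 0, 0], 100]]}}

```text
clock: 9.17
tcp_pos: [0.5408, -0.149, 0.3402]
ee_rot: [0.02, 1.0, -0.0, 0.0]
wrist_force: [0.8, -0.2, -0.5]
gripper_width: 0.0854
finger_force: 0.0
```

Request:
{"method": "step_arm", "body": {"motion": [[[15, -32, 0], [0, 0, 0.08], 100], [[30, -64, 0], [0, 0, 0.16], 100], [[45, -97, 0], [0, 0, 0.24], 100], [[60, -129, 0], [0, 0, 0.32], 100], [[75, -161, 0], [0, 0, 0.384], 100]]}}

```text
clock: 9.58
tcp_pos: [0.4592, -0.307, 0.3403]
ee_rot: [0.213, 0.977, -0.0, 0.0]
wrist_force: [0.8, -0.3, -0.2]
gripper_width: 0.0854
finger_force: 0.0
```

Request:
{"method": "step_arm", "body": {"motion": [[[0, 0, 0], [0, 0, 0], 100], [[0, 0, 0], [0, 0, 0], 100]]}}

```text
clock: 9.75
tcp_pos: [0.4594, -0.3071, 0.34]
ee_rot: [0.212, 0.977, -0.0, 0.0]
wrist_force: [0.4, 0.4, 0.4]
gripper_width: 0.0854
finger_force: 0.0
```

```bash
python3 - <<'E'
from h import *
im,K,T=cam("wrist"); cv2.imwrite("pics/w_comb.png",im); np.savez("w_comb.npz",im=im,K=K,T=T)
s,M,p=state(); print(s["tcp_pos"],p,s["clock"])
E
```

```text
[ 0.4600175  -0.30606631  0.33999007] 155.60483730739176 9.8
```

View pics/w_comb.png

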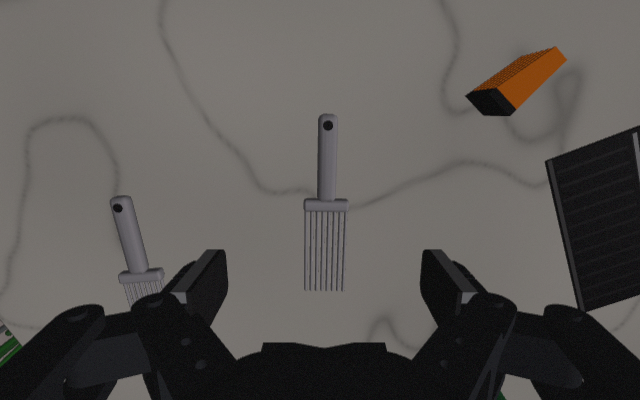

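The comb has its handle end at (328,114), cross bar at (326,204) and tine tips at (324,291).

```bash
cat > comb.py <<'E'
from mat import fit
from h import *
def handle(im,K,T,v0,v1,uc,zt,hw=16):
    g=cv2.GaussianBlur(cv2.cvtColor(im,cv2.COLOR_BGR2GRAY),(3,3),0).astype(float); V=np.arange(v0,v1); c=[];w=[]
    for v in V:
        a=np.abs(np.diff(g[v])); L=uc-hw+a[uc-hw:uc-3].argmax(); Q=uc+3+a[uc+3:uc+hw].argmax(); c.append((L+Q)/2+.5); w.append(Q-L)
    p=fit(V,np.array(c)); q=onplane(K,T,np.c_[np.polyval(p,[v0,v1]),[v0,v1]],zt); d=q[1]-q[0]
    print("u",np.polyval(p,[v0,v1]),"w",np.median(w),"heading",np.degrees(np.arctan2(d[1],d[0])),q[0],q[1])
E
python3 - <<'E'
from comb import *
z=np.load("w_comb.npz"); im,K,T=z["im"],z["K"],z["T"]
handle(im,K,T,132,194,327,.014)
for n,uv,zz in(("end",(328,114),.012),("bar",(326,204),.012),("tips",(324,291),.006)): print(n,onplane(K,T,[uv],zz))
E
```

```text
u [328.25916445 323.17909673] w 20.0 heading -28.948215820937335 [ 0.41666817 -0.28257611  0.014     ] [ 0.46703401 -0.31043487  0.014     ]
end [[ 0.40236163 -0.27637645  0.012     ]]
bar [[ 0.4776169  -0.31227014  0.012     ]]
tips [[ 0.56544419 -0.35414529  0.006     ]]
```

Request:
{"method": "step_arm", "body": {"motion": [[[0, 0, 35], [0, 0, 0], 80], [[0, 0, 70], [0, 0, 0], 65], [[0, 0, 80], [0, 0, 0], 50], [[0, 0, 80], [0, 0, 0], 50], [[0, 0, 80], [0, 0, 0], 50]]}}

```text
clock: 10.22
tcp_pos: [0.4608, -0.3049, 0.2606]
ee_rot: [0.21, 0.978, 0.0, -0.0]
wrist_force: [0.0, 0.8, 0.7]
gripper_width: 0.0423
finger_force: 0.0
```

```bash
python3 - <<'E'
from comb import *
im,K,T=cam("wrist"); cv2.imwrite("pics/w_comb2.png",im); np.savez("w_comb2.npz",im=im,K=K,T=T)
s,M,p=state(); print(s["tcp_pos"],p,s["clock"])
E
```

```text
[ 0.4610257  -0.30528208  0.26160153] 155.72950041519027 10.2667
```

View pics/w_comb2.png

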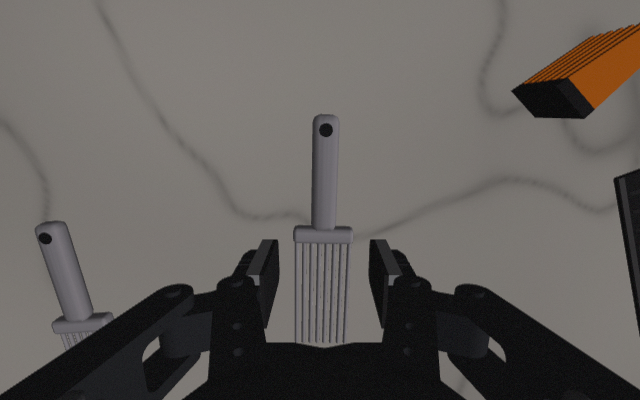

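Closer in, the handle end is at (326,114), the bar centre at (323,235) and the tips at (320,343). I'll triangulate these.

```bash
python3 - <<'E'
from comb import *
a,b=np.load("w_comb.npz"),np.load("w_comb2.npz"); P={}
for n,p,q in(("end",(328,114),(326,114.5)),("bar",(326,204.5),(323.3,235)),("tips",(324.5,291),(320.5,343))):
    P[n]=tri([(a["K"],a["T"],p),(b["K"],b["T"],q)]); print(n,P[n])
P2={n:onplane(b["K"],b["T"],[uv],zz)[0] for n,uv,zz in(("end",(326,114.5),.01),("bar",(323.3,235),.012),("tips",(320.5,343),.005))}; print(P2)
d=P2["tips"]-P2["end"]; h=np.degrees(np.arctan2(d[1],d[0])); print("len",np.linalg.norm(d[:2]),"heading",h)
u=d[:2]/np.linalg.norm(d[:2]); o=(P2["tips"]+P2["end"])[:2]/2; g=o-.03*u; print("origin",o,"bar off",(P2["bar"][:2]-o)@u,"grip",g)
plan(*g,.172,180+h)
E
```

```text
end [ 0.40209677 -0.27652357  0.02914878]
bar [ 0.4777573  -0.31227966  0.01328206]
tips [ 0.5651045  -0.3536361   0.00683962]
{'end': array([ 0.40227008, -0.27644026,  0.01      ]), 'bar': array([ 0.47824645, -0.31243426,  0.012     ]), 'tips': array([ 0.56636729, -0.35444291,  0.005     ])}
len 0.18169289974374128 heading -25.423806636359917
origin [ 0.48431869 -0.31544158] bar off -0.006775258633249748 grip [ 0.45722398 -0.30256227]
shift [ 4.7  0.9 89.6] wz 0.02 | from [ 0.461  -0.3053  0.2616] 155.73 tilt [ 0.0015 -0.001  -1.    ] t 10.27
```

Request:
{"method": "step_arm", "body": {"motion": [[[2, 0.5, 30], [0, 0, 0.02], 50], [[4.5, 1, 60], [0, 0, 0.02], 50], [[4.5, 1, 80], [0, 0, 0.02], 50], [[4.5, 1, 85], [0, 0, 0.02], 50], [[4.5, 1, 85], [0, 0, 0.02], 0]], "grip_force": 40}}

```text
clock: 10.68
tcp_pos: [0.4569, -0.3028, 0.1752]
ee_rot: [0.22, 0.975, 0.0, -0.0]
wrist_force: [-0.4, 0.2, -0.3]
gripper_width: 0.0319
finger_force: 0.0
```

Request:
{"method": "step_arm", "body": {"motion": [[[0, 0, 0], [0, 0, 0], 0], [[0, 0, 0], [0, 0, 0], 0], [[0, 0, 0], [0, 0, 0], 0], [[0, 0, 0], [0, 0, 0], 0], [[0, 0, 0], [0, 0, 0], 0]]}}

```text
clock: 11.1
tcp_pos: [0.4574, -0.3033, 0.1772]
ee_rot: [0.221, 0.975, -0.001, 0.002]
wrist_force: [-0.2, 0.6, 6.0]
gripper_width: 0.0165
finger_force: 42.3
```

Request:
{"method": "step_arm", "body": {"motion": [[[0, 0, 0], [0, 0, 0], 0], [[0, 0, -5], [0, 0, 0], 0], [[0, 0, -15], [0, 0, 0], 0], [[0, 0, -30], [0, 0, 0], 0], [[0, 0, -60], [0, 0, 0], 0]]}}

```text
clock: 11.52
tcp_pos: [0.4559, -0.3024, 0.2336]
ee_rot: [0.221, 0.975, 0.001, -0.002]
wrist_force: [0.1, -0.3, -1.0]
gripper_width: 0.0166
finger_force: 41.3
```

```bash
python3 - <<'E'
from h import *
# mat (bias-corrected) and comb grip target: origin at lane -80, grip 30 mm behind
C=np.array([.6225,.0100]); t=np.radians(-2.31); ax=np.array([np.cos(t),np.sin(t)]); n=np.array([-ax[1],ax[0]])
g=C-.08*n-.03*ax; print(g); plan(*g,.236,180-2.31)
im,K,T=cam("wrist"); cv2.imwrite("pics/w_comb3.png",im)
E
```

```text
[ 0.58929988 -0.0687258 ]
shift [-19.8 268.3  -2.4] wz -0.405 | from [ 0.4559 -0.3024  0.2336] 154.51 tilt [-0.0036  0.0023 -1.    ] t 11.52
```

Request:
{"method": "step_arm", "body": {"motion": [[[0, 0, -28], [0, 0, 0], 0], [[0, 10, -56], [0, 0, 0], 0], [[-3, 42, -56], [0, 0, 0], 0], [[-5, 74, -56], [0, 0, 0], 0], [[-8, 106, -56], [0, 0, 0], 0]]}}

```text
clock: 11.98
tcp_pos: [0.5099, -0.2098, 0.2927]
ee_rot: [0.221, 0.975, -0.0, 0.001]
wrist_force: [-0.5, -0.3, -0.8]
gripper_width: 0.0166
finger_force: 41.4
```

Request:
{"method": "step_arm", "body": {"motion": [[[-2, 32, 0], [0, 0, -0.08], 0], [[-4, 65, 0], [0, 0, -0.16], 0], [[-7, 97, 0], [0, 0, -0.25], 0], [[-9, 130, 0], [0, 0, -0.33], 0], [[-12, 162, 0], [0, 0, -0.405], 0]]}}

```text
clock: 12.4
tcp_pos: [0.5906, -0.0679, 0.292]
ee_rot: [0.018, 1.0, -0.0, 0.001]
wrist_force: [0.5, -0.4, -0.9]
gripper_width: 0.0168
finger_force: 41.4
```

Request:
{"method": "step_arm", "body": {"motion": [[[0, 0, 25], [0, 0, 0], 0], [[0, 0, 55], [0, 0, 0], 0], [[0, 0, 70], [0, 0, 0], 0], [[0, 0, 70], [0, 0, 0], 0]]}}

```text
clock: 12.73
tcp_pos: [0.5891, -0.0691, 0.2177]
ee_rot: [0.02, 1.0, 0.0, -0.003]
wrist_force: [-0.6, 0.2, -0.3]
gripper_width: 0.0168
finger_force: 41.3
```

```bash
python3 - <<'E'
from h import *
plan(.5893,-.0687,.181,177.69)
im,K,T=cam("wrist"); cv2.imwrite("pics/w_place3.png",im); np.savez("w_place3.npz",im=im,K=K,T=T)
E
```

```text
shift [-0.4  0.4 36.6] wz 0.001 | from [ 0.5891 -0.0691  0.2177] 177.75 tilt [-5.1e-03  5.0e-04 -1.0e+00] t 12.73
```

View pics/w_place3.png

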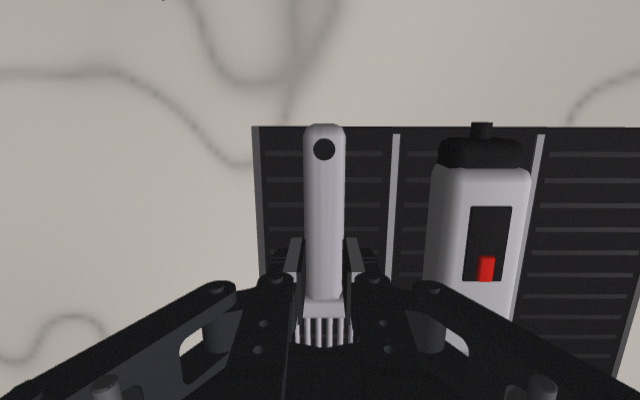

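The comb at u≈324 is centred between the lip's outer edge (252) and the rib (396). I'll check its position along the lane, then lower it.

```bash
python3 - <<'E'
from h import *
z=np.load("w_place3.npz"); K,T=z["K"],z["T"]
print("end",[onplane(K,T,[[324,124.5]],zz)[0][:2].round(4) for zz in(.037+.004,.037+.01)],"edge",onplane(K,T,[[290,127.5]],.004))
E
```

```text
end [array([ 0.5275, -0.0662]), array([ 0.5273, -0.0662])] edge [[ 0.52963768 -0.08504817  0.004     ]]
```

Request:
{"method": "step_arm", "body": {"motion": [[[0, 0, 12], [0, 0, 0], 0], [[0, 0, 24], [0, 0, 0], 0], [[0, 0, 31], [0, 0, 0], 0], [[0, 0, 34], [0, 0, 0], 0], [[0, 0, 34], [0, 0, 0], 0]]}}

```text
clock: 13.2
tcp_pos: [0.5897, -0.0696, 0.1858]
ee_rot: [0.02, 1.0, 0.0, -0.001]
wrist_force: [0.6, 0.2, -0.4]
gripper_width: 0.0166
finger_force: 41.3
```

Request:
{"method": "step_arm", "body": {"motion": [[[-2.5, 0, 1.5], [0, 0, 0], 0], [[-2.5, 0, 3], [0, 0, 0], 0], [[-2.5, 0, 3.5], [0, 0, 0], 0], [[-2.5, 0, 3.5], [0, 0, 0], 0]]}}

```text
clock: 13.53
tcp_pos: [0.5926, -0.0696, 0.1833]
ee_rot: [0.02, 1.0, -0.0, 0.0]
wrist_force: [-0.1, 0.3, -0.3]
gripper_width: 0.0167
finger_force: 41.3
```

Request:
{"method": "step_arm", "body": {"motion": [[[0, 0, 0.5], [0, 0, 0], 0], [[0, 0, 1], [0, 0, 0], 0], [[0, 0, 1], [0, 0, 0], 0]]}}

```text
clock: 13.78
tcp_pos: [0.5925, -0.0696, 0.1822]
ee_rot: [0.02, 1.0, -0.0, 0.0]
wrist_force: [-0.5, -0.4, -1.2]
gripper_width: 0.0168
finger_force: 41.3
```

Request:
{"method": "step_arm", "body": {"motion": [[[0, 0, 0.5], [0, 0, 0], 0], [[0, 0, 1], [0, 0, 0], 0], [[0, 0, 1], [0, 0, 0], 0]]}}

```text
clock: 14.03
tcp_pos: [0.5925, -0.0696, 0.1813]
ee_rot: [0.02, 1.0, -0.0, 0.0]
wrist_force: [-0.5, -0.6, -0.4]
gripper_width: 0.0167
finger_force: 41.5
```

Request:
{"method": "step_arm", "body": {"motion": [[[0, 0, 0.5], [0, 0, 0], 0], [[0, 0, 1], [0, 0, 0], 0], [[0, 0, 1], [0, 0, 0], 0]]}}

```text
clock: 14.28
tcp_pos: [0.5925, -0.0696, 0.1812]
ee_rot: [0.02, 1.0, -0.0, 0.0]
wrist_force: [-4.1, 0.5, 8.1]
gripper_width: 0.0167
finger_force: 42.4
```

Request:
{"method": "step_arm", "body": {"motion": [[[0, 0, 0.5], [0, 0, 0], 0], [[0, 0, 0.5], [0, 0, 0], 0], [[0, 0, 0.5], [0, 0, 0], 0]]}}

```text
clock: 14.53
tcp_pos: [0.5924, -0.0696, 0.1812]
ee_rot: [0.02, 1.0, -0.0, 0.0]
wrist_force: [-6.0, 1.4, 11.3]
gripper_width: 0.0167
finger_force: 42.8
```

Request:
{"method": "step_arm", "body": {"motion": [[[0, 0, 0], [0, 0, 0], 30], [[0, 0, 0], [0, 0, 0], 45], [[0, 0, 0], [0, 0, 0], 45], [[0, 0, 0], [0, 0, 0], 45], [[0, 0, -10], [0, 0, 0], 45]]}}

```text
clock: 14.95
tcp_pos: [0.5918, -0.0696, 0.1879]
ee_rot: [0.02, 1.0, 0.0, -0.002]
wrist_force: [-0.0, -0.3, -0.5]
gripper_width: 0.0389
finger_force: 0.0
```

Request:
{"method": "step_arm", "body": {"motion": [[[0, 0, -30], [0, 0, 0], 45], [[0, 0, -65], [0, 0, 0], 45], [[0, 0, -100], [0, 0, 0], 60], [[10, -5, -135], [0, 0, 0], 80], [[30, -15, -150], [0, 0, 0], 100]]}}

```text
clock: 15.37
tcp_pos: [0.5628, -0.083, 0.345]
ee_rot: [0.019, 1.0, -0.0, 0.003]
wrist_force: [1.8, 0.4, 0.5]
gripper_width: 0.0729
finger_force: 0.0
```

Request:
{"method": "step_arm", "body": {"motion": [[[25, -12, 0], [0, 0, -0.08], 100], [[50, -23, 0], [0, 0, -0.16], 100], [[75, -35, 0], [0, 0, -0.25], 100], [[100, -46, 0], [0, 0, -0.33], 100], [[117, -56, 0], [0, 0, -0.415], 100]]}}

```text
clock: 15.78
tcp_pos: [0.4409, -0.135, 0.3406]
ee_rot: [-0.188, 0.982, -0.0, 0.0]
wrist_force: [0.2, -0.3, 0.3]
gripper_width: 0.0851
finger_force: 0.0
```

Request:
{"method": "step_arm", "body": {"motion": [[[0, 0, 0], [0, 0, 0], 100], [[0, 0, 0], [0, 0, 0], 100]]}}

```text
clock: 15.95
tcp_pos: [0.4422, -0.1351, 0.3407]
ee_rot: [-0.185, 0.983, -0.0, 0.001]
wrist_force: [0.2, 0.3, 0.5]
gripper_width: 0.0855
finger_force: 0.0
```

```bash
python3 - <<'E'
from h import *
im,K,T=cam("wrist"); cv2.imwrite("pics/w_gt.png",im); np.savez("w_gt.npz",im=im,K=K,T=T)
s,M,p=state(); print(s["tcp_pos"],p,s["clock"])
E
```

```text
[ 0.44286489 -0.1348107   0.34047031] -158.6306104393426 16.0
```

View pics/w_gt.png

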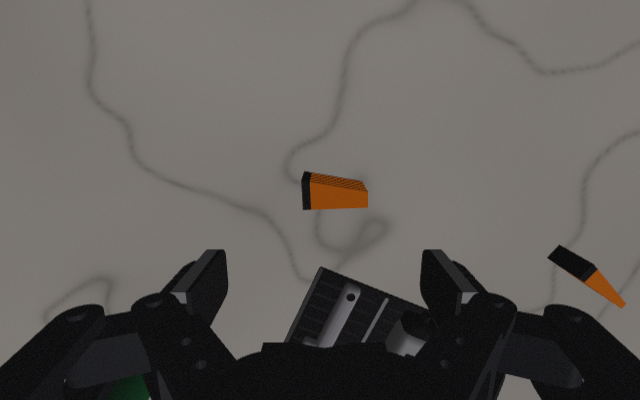

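The thick guard has its black head clip at u=302–311 and its tail at u=368 (v=191–207). The flat face is the lower edge (v≈209→207), with the sloping ribbed face towards the robot. The thin guard is at (590,275), also with its head to -y. I'll move down, take a second view and measure the corners in both.

Request:
{"method": "step_arm", "body": {"motion": [[[0, 0, 25], [0, 0, 0], 100], [[0, 0, 50], [0, 0, 0], 100], [[0, 0, 60], [0, 0, 0], 100], [[0, 0, 60], [0, 0, 0], 100], [[0, 0, 60], [0, 0, 0], 100]]}}

```text
clock: 16.42
tcp_pos: [0.4432, -0.1344, 0.2799]
ee_rot: [-0.187, 0.982, 0.0, -0.0]
wrist_force: [0.3, 0.2, -0.1]
gripper_width: 0.0856
finger_force: 0.0
```

```bash
cat > guard.py <<'E'
from h import *
def corners(im,vmin=None,near=None):
    h=cv2.cvtColor(im,cv2.COLOR_BGR2HSV); o=(h[...,0]>4)&(h[...,0]<20)&(h[...,1]>130)
    best=min(blobs(o,150),key=lambda c:np.hypot(*(c[:,0].mean(0)-near)))
    m=np.zeros(o.shape,np.uint8); cv2.drawContours(m,[best],-1,1,-1); V=h[...,2][m>0]
    t,_=cv2.threshold(V.reshape(-1,1),0,255,cv2.THRESH_OTSU)
    b=cv2.morphologyEx(((h[...,2]>t)&(m>0)).astype(np.uint8),cv2.MORPH_OPEN,np.ones((5,5)))
    c=max(blobs(b,50),key=cv2.contourArea); e=2.
    while len(a:=cv2.approxPolyDP(cv2.convexHull(c),e,True))>4: e+=.3
    return a[:,0].astype(float),t,cv2.boundingRect(best),np.percentile(V,[5,50,95])
E
python3 - <<'E'
from guard import *
z=np.load("w_gt.npz"); A=(z["im"],z["K"],z["T"]); B=cam("wrist"); np.savez("w_gt2.npz",im=B[0],K=B[1],T=B[2]); cv2.imwrite("pics/w_gt2.png",B[0])
s,M,p=state(); print(s["tcp_pos"],p)
for (im,K,T),near in((A,(338,190)),(B,(338,200))):
    a,t,bb,V=corners(im,near=near); print(a.tolist(),t,bb,V); print(onplane(K,T,a,.044)[:,:2].round(4).tolist())
    y=int(bb[1]+bb[3]*.75); g=im[y,bb[0]-30:bb[0]+12].max(1); print(y,bb[0]-30,g.tolist())
E
```

```text
[ 0.44333534 -0.13457971  0.28071832] -158.499171546545
[[310.0, 183.0], [367.0, 192.0], [367.0, 207.0], [311.0, 208.0]] 121.0 (309, 173, 59, 37) [ 92. 140. 141.]
[[0.4399, -0.1484], [0.4295, -0.1006], [0.4417, -0.0953], [0.4601, -0.1397]]
200 279 [119, 118, 117, 119, 119, 119, 119, 119, 118, 120, 120, 122, 119, 118, 121, 118, 118, 120, 119, 120, 117, 120, 119, 54, 19, 24, 25, 20, 27, 19, 20, 80, 137, 140, 140, 139, 139, 140, 139, 140, 141, 140]
[[305.0, 201.0], [378.0, 213.0], [378.0, 232.0], [307.0, 234.0]] 114.0 (304, 186, 75, 49) [ 87. 134. 136.]
[[0.4394, -0.1488], [0.4293, -0.1006], [0.4416, -0.095], [0.4607, -0.1393]]
222 274 [114, 114, 114, 116, 114, 115, 115, 116, 115, 115, 114, 116, 115, 114, 115, 115, 115, 116, 115, 115, 113, 67, 21, 20, 23, 22, 21, 16, 21, 11, 18, 45, 131, 135, 135, 136, 135, 134, 135, 136, 135, 135]
```

Both views agree at z=0.044, so the height is confirmed. The thick guard's origin is about (0.4433,-0.1248) with heading 112.9°. I'll grip it by the ends.

Request:
{"method": "step_arm", "body": {"motion": [[[-2, 5, 20], [0, 0, -0.024], 100], [[-3.6, 9.1, 45], [0, 0, -0.024], 100], [[-3.6, 9.1, 75], [0, 0, -0.024], 100], [[-3.6, 9.1, 95], [0, 0, -0.024], 100], [[-3.6, 9.1, 95], [0, 0, -0.024], 80]], "grip_force": 25}}

```text
clock: 16.88
tcp_pos: [0.4421, -0.1246, 0.1823]
ee_rot: [-0.198, 0.98, 0.001, -0.002]
wrist_force: [0.1, -0.0, -0.5]
gripper_width: 0.0754
finger_force: 0.0
```

Request:
{"method": "step_arm", "body": {"motion": [[[0, 0, 0], [0, 0, 0], 70], [[0, 0, 0], [0, 0, 0], 60], [[0, 0, 0], [0, 0, 0], 50], [[0, 0, 0], [0, 0, 0], 50], [[0, 0, 0], [0, 0, 0], 50]]}}

```text
clock: 17.3
tcp_pos: [0.4436, -0.1252, 0.1868]
ee_rot: [-0.198, 0.98, -0.001, 0.002]
wrist_force: [0.6, -0.6, 7.8]
gripper_width: 0.0555
finger_force: 28.7
```

Request:
{"method": "step_arm", "body": {"motion": [[[0, 0, 0], [0, 0, 0], 40], [[0, 0, 0], [0, 0, 0], 40], [[0, 0, -10], [0, 0, 0], 40], [[0, 0, -30], [0, 0, 0], 40], [[0, 0, -60], [0, 0, 0], 40]]}}

```text
clock: 17.72
tcp_pos: [0.4421, -0.1248, 0.2445]
ee_rot: [-0.198, 0.98, 0.001, -0.001]
wrist_force: [0.8, 0.6, -0.1]
gripper_width: 0.0555
finger_force: 27.8
```

```bash
python3 - <<'E'
from h import *
C=np.array([.6225,.0100]); t=np.radians(-2.31); ax=np.array([np.cos(t),np.sin(t)]); n=np.array([-ax[1],ax[0]])
g=C+.0735*n; print(g); plan(*g,.30,90-2.31)
E
```

```text
[0.6254625  0.08344027]
shift [-249.7  120.7  -55.9] wz 2.01 | from [ 0.4421 -0.1248  0.2445] -157.13 tilt [-3.1e-03  8.0e-04 -1.0e+00] t 17.72
```

Request:
{"method": "step_arm", "body": {"motion": [[[0, 0, -28], [0, 0, 0], 40], [[-10, 5, -56], [0, 0, 0], 40], [[-40, 19, -56], [0, 0, 0], 40], [[-72, 35, -56], [0, 0, 0], 40], [[-104, 50, -56], [0, 0, 0], 40]]}}

```text
clock: 18.13
tcp_pos: [0.5199, -0.0376, 0.3029]
ee_rot: [-0.198, 0.98, -0.0, 0.001]
wrist_force: [-0.0, -0.2, -0.6]
gripper_width: 0.0554
finger_force: 27.8
```

Request:
{"method": "step_arm", "body": {"motion": [[[-30, 14, 0], [0, 0, 0.12], 40], [[-60, 29, 0], [0, 0, 0.24], 40], [[-90, 43, 0], [0, 0, 0.36], 40], [[-120, 58, 0], [0, 0, 0.48], 40], [[-146, 71, 0], [0, 0, 0.6], 40]]}}

```text
clock: 18.55
tcp_pos: [0.6271, 0.0855, 0.3017]
ee_rot: [0.103, 0.995, 0.0, 0.0]
wrist_force: [0.7, -0.4, -0.6]
gripper_width: 0.0555
finger_force: 27.8
```

Request:
{"method": "step_arm", "body": {"motion": [[[0, 0, 0], [0, 0, 0.12], 40], [[0, 0, 0], [0, 0, 0.24], 40], [[0, 0, 0], [0, 0, 0.36], 40], [[0, 0, 0], [0, 0, 0.48], 40], [[0, 0, 0], [0, 0, 0.6], 40]]}}

```text
clock: 18.97
tcp_pos: [0.6261, 0.0838, 0.3018]
ee_rot: [0.392, 0.92, 0.0, 0.0]
wrist_force: [0.4, -0.9, 0.5]
gripper_width: 0.0552
finger_force: 27.8
```

Request:
{"method": "step_arm", "body": {"motion": [[[0, 0, 0], [0, 0, 0.12], 40], [[0, 0, 0], [0, 0, 0.24], 40], [[0, 0, 0], [0, 0, 0.36], 40], [[0, 0, 0], [0, 0, 0.48], 40], [[0, 0, 0], [0, 0, 0.6], 40]]}}

```text
clock: 19.38
tcp_pos: [0.6261, 0.0837, 0.3019]
ee_rot: [0.647, 0.763, 0.0, 0.0]
wrist_force: [-0.3, -0.3, 0.6]
gripper_width: 0.0556
finger_force: 27.8
```

Request:
{"method": "step_arm", "body": {"motion": [[[0, 0, 0], [0, 0, 0.1], 40], [[0, 0, 0], [0, 0, 0.21], 40], [[0, 0, 40], [0, 0, 0.21], 40], [[0, 0, 65], [0, 0, 0.21], 40], [[0, 0, 65], [0, 0, 0.21], 40]]}}

```text
clock: 19.8
tcp_pos: [0.6248, 0.0835, 0.231]
ee_rot: [0.721, 0.693, -0.003, -0.002]
wrist_force: [-0.2, -0.7, -2.0]
gripper_width: 0.0558
finger_force: 27.8
```

```bash
python3 - <<'E'
from h import *
plan(.6255,.0834,.20,87.69)
im,K,T=cam("wrist"); cv2.imwrite("pics/w_pt.png",im); np.savez("w_pt.npz",im=im,K=K,T=T)
E
```

```text
shift [-0.  1. 31.] wz 0.0 | from [0.6248 0.0835 0.231 ] 87.7 tilt [-0.0073 -0.001  -1.    ] t 19.8
```

View pics/w_pt.png

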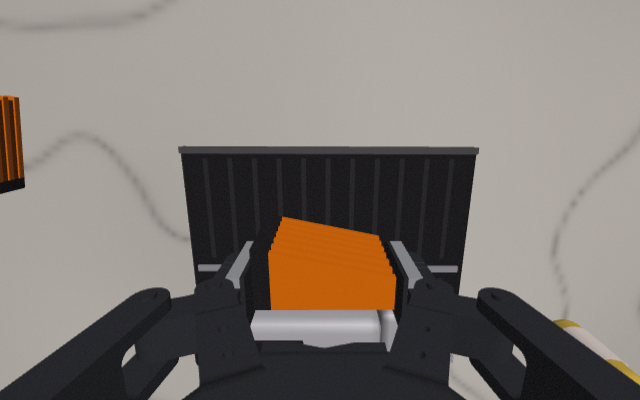

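The held guard has its head to the robot (left), its sloping face up (+y), and its flat top edge at v≈309. The inner rib is at v≈268 and the outer lip at v≈150. I'll measure the guard against these.

```bash
python3 - <<'E'
from guard import *
z=np.load("w_pt.npz"); im,K,T=z["im"],z["K"],z["T"]; g=cv2.cvtColor(im,cv2.COLOR_BGR2GRAY).astype(float)
t=np.radians(-2.31); ax=np.array([np.cos(t),np.sin(t)]); n=np.array([-ax[1],ax[0]]); C=np.array([.6225,.0100])
def lane(uv,zz): p=onplane(K,T,uv,zz)[:,:2]-C; return np.c_[p@ax,p@n]*1000
for u in(205,212,445,452):
    w=np.clip(g[255:282,u]-g[255:282,u].min()-40,0,None); v=(w*np.arange(255,282)).sum()/w.sum(); print("rib",u,v,lane([[u,v]],.0055))
for u in(220,300,400,450):
    c=np.diff(-g[138:165,u]); k=c.argmax(); print("lip outer",u,138+k+.5,lane([[u,138+k+.5]],.0055))
h=cv2.cvtColor(im,cv2.COLOR_BGR2HSV); o=(h[...,0]>4)&(h[...,0]<20)&(h[...,1]>130)
for u in(290,330,370,385):
    v=np.where(o[230:330,u])[0].max()+230.5; print("flat",u,v,[lane([[u,v]],zz)[0].round(1).tolist() for zz in(.0885,.0875)])
a,tt,bb,V=corners(im,near=(330,270)); print(a.tolist(),bb,lane(a,.0885).round(1).tolist())
for v in(285,300): 
    r=g[v]; print(v,r[255:285:1].astype(int).tolist(),r[385:405].astype(int).tolist())
for v0,v1,u in((145,152,183),(145,152,476)): pass
print("mat sides",[lane([[u,200]],.004)[0].round(1).tolist() for u in(int(np.argmax(np.diff(-g[200,150:230]))+150),int(np.argmax(np.diff(g[200,440:500]))+440))])
E
```

```text
rib 205 267.2231182795699 [[-82.15560057  41.28786095]]
rib 212 267.22857142857146 [[-77.48252947  41.31203555]]
rib 445 268.6633416458853 [[77.29706379 41.19895746]]
rib 452 268.67979002624674 [[81.92467395 41.21501964]]
lip outer 220 145.5 [[-65.52503206 121.68417683]]
lip outer 300 145.5 [[-17.51491091 121.83574726]]
lip outer 400 145.5 [[ 42.26648454 122.0244802 ]]
lip outer 450 146.5 [[ 72.12379027 121.52659882]]
flat 290 309.5 [[-16.0, 65.7], [-16.1, 65.0]]
flat 330 309.5 [[-0.1, 65.8], [-0.1, 65.2]]
flat 370 309.5 [[15.7, 65.9], [15.9, 65.3]]
flat 385 309.5 [[21.6, 66.0], [21.9, 65.3]]
[[282.0, 218.0], [378.0, 236.0], [393.0, 308.0], [271.0, 309.0]] (268, 216, 129, 95) [[-18.0, 104.0], [17.4, 97.1], [24.8, 66.7], [-23.6, 65.9]]
285 [28, 28, 29, 29, 28, 27, 27, 27, 27, 27, 26, 25, 27, 27, 49, 113, 116, 116, 116, 115, 117, 116, 115, 115, 116, 117, 115, 115, 114, 114] [115, 117, 116, 115, 114, 115, 117, 114, 116, 116, 94, 34, 25, 16, 20, 16, 18, 18, 21, 36]
300 [29, 25, 25, 29, 29, 32, 27, 27, 26, 27, 25, 27, 28, 27, 25, 69, 113, 115, 114, 114, 114, 115, 115, 115, 114, 114, 114, 117, 115, 115] [114, 115, 113, 114, 115, 116, 114, 115, 116, 91, 30, 15, 19, 18, 11, 16, 19, 27, 40, 38]
mat sides [[-91.0, 87.3], [88.8, 88.0]]
```

Request:
{"method": "step_arm", "body": {"motion": [[[-0.5, 0, 12], [0, 0, 0], 40], [[-0.5, 0, 24], [0, 0, 0], 40], [[-0.5, 0, 34], [0, 0, 0], 40], [[-0.5, 0, 38], [0, 0, 0], 40], [[-0.5, 0, 38], [0, 0, 0], 40]]}}

```text
clock: 20.27
tcp_pos: [0.6258, 0.0832, 0.1965]
ee_rot: [0.721, 0.693, -0.001, -0.001]
wrist_force: [0.4, -0.2, -0.8]
gripper_width: 0.0555
finger_force: 27.8
```

Request:
{"method": "step_arm", "body": {"motion": [[[0, 0, 0.7], [0, 0, 0], 40], [[0, 0, 1.5], [0, 0, 0], 40], [[0, 0, 1.5], [0, 0, 0], 40]]}}

```text
clock: 20.52
tcp_pos: [0.6263, 0.0832, 0.1967]
ee_rot: [0.721, 0.693, 0.0, 0.0]
wrist_force: [0.4, 0.3, -0.6]
gripper_width: 0.0553
finger_force: 27.8
```

Request:
{"method": "step_arm", "body": {"motion": [[[0, 0, 0.5], [0, 0, 0], 40], [[0, 0, 1], [0, 0, 0], 40], [[0, 0, 1], [0, 0, 0], 40]]}}

```text
clock: 20.77
tcp_pos: [0.6261, 0.0832, 0.1953]
ee_rot: [0.721, 0.693, 0.0, 0.0]
wrist_force: [-0.9, -0.4, -0.3]
gripper_width: 0.0557
finger_force: 27.8
```

Request:
{"method": "step_arm", "body": {"motion": [[[0, 0, 1.5], [0, 0, 0], 40], [[0, 0, 3], [0, 0, 0], 40], [[0, 0, 4], [0, 0, 0], 40], [[0, 0, 4], [0, 0, 0], 40]]}}

```text
clock: 21.1
tcp_pos: [0.6261, 0.0832, 0.191]
ee_rot: [0.721, 0.693, -0.0, -0.0]
wrist_force: [0.8, -0.7, 0.4]
gripper_width: 0.0553
finger_force: 27.8
```

Request:
{"method": "step_arm", "body": {"motion": [[[0, 0, 0.5], [0, 0, 0], 40], [[0, 0, 1], [0, 0, 0], 40], [[0, 0, 1], [0, 0, 0], 40]]}}

```text
clock: 21.35
tcp_pos: [0.6261, 0.0832, 0.1909]
ee_rot: [0.721, 0.693, 0.0, 0.0]
wrist_force: [-2.4, -0.3, 5.5]
gripper_width: 0.056
finger_force: 28.4
```

Request:
{"method": "step_arm", "body": {"motion": [[[0, 0, 0.5], [0, 0, 0], 40], [[0, 0, 1], [0, 0, 0], 40], [[0, 0, 1], [0, 0, 0], 40]]}}

```text
clock: 21.6
tcp_pos: [0.626, 0.0832, 0.1909]
ee_rot: [0.721, 0.693, 0.0, 0.0]
wrist_force: [-5.4, -0.2, 12.4]
gripper_width: 0.0559
finger_force: 29.2
```

Request:
{"method": "step_arm", "body": {"motion": [[[0, 0, -0.5], [0, 0, 0], 72], [[0, 0, -0.5], [0, 0, 0], 78], [[0, 0, -0.5], [0, 0, 0], 78], [[0, 0, -0.5], [0, 0, 0], 78], [[0, 0, -10], [0, 0, 0], 78]]}}

```text
clock: 22.02
tcp_pos: [0.6255, 0.0831, 0.1973]
ee_rot: [0.721, 0.693, -0.001, -0.001]
wrist_force: [-0.1, 1.0, -0.4]
gripper_width: 0.0666
finger_force: 0.0
```

Request:
{"method": "step_arm", "body": {"motion": [[[0, 0, -30], [0, 0, 0], 78], [[0, 0, -60], [0, 0, 0], 78], [[0, 0, -95], [0, 0, 0], 85], [[5, -20, -130], [0, 0, 0], 100], [[10, -40, -140], [0, 0, 0], 100]]}}

```text
clock: 22.43
tcp_pos: [0.5867, 0.0947, 0.3453]
ee_rot: [0.721, 0.693, 0.003, 0.002]
wrist_force: [0.4, 0.4, -0.3]
gripper_width: 0.0851
finger_force: 0.0
```

Request:
{"method": "step_arm", "body": {"motion": [[[9, -30, 0], [0, 0, -0.12], 100], [[18, -60, 0], [0, 0, -0.24], 100], [[27, -90, 0], [0, 0, -0.36], 100], [[36, -120, 0], [0, 0, -0.48], 100], [[45, -152, 0], [0, 0, -0.6], 100]]}}

```text
clock: 22.85
tcp_pos: [0.4351, 0.146, 0.3397]
ee_rot: [0.482, 0.876, 0.0, 0.0]
wrist_force: [0.2, 0.4, 0.5]
gripper_width: 0.0852
finger_force: 0.0
```

Request:
{"method": "step_arm", "body": {"motion": [[[0, 0, 0], [0, 0, -0.12], 100], [[0, 0, 0], [0, 0, -0.24], 100], [[0, 0, 0], [0, 0, -0.36], 100], [[0, 0, 0], [0, 0, -0.48], 100], [[0, 0, 0], [0, 0, -0.6], 100]]}}

```text
clock: 23.27
tcp_pos: [0.4362, 0.1459, 0.34]
ee_rot: [0.201, 0.98, 0.0, 0.0]
wrist_force: [-0.3, 1.0, 0.7]
gripper_width: 0.0855
finger_force: 0.0
```

Request:
{"method": "step_arm", "body": {"motion": [[[0, 0, 0], [0, 0, -0.127], 100], [[0, 0, 0], [0, 0, -0.127], 100], [[0, 0, 0], [0, 0, -0.127], 100]]}}

```text
clock: 23.52
tcp_pos: [0.4364, 0.1458, 0.3397]
ee_rot: [0.143, 0.99, 0.0, 0.0]
wrist_force: [0.2, -0.5, -0.2]
gripper_width: 0.0857
finger_force: 0.0
```

```bash
python3 - <<'E'
from guard import *
B=cam("wrist"); np.savez("w_gn.npz",im=B[0],K=B[1],T=B[2]); cv2.imwrite("pics/w_gn.png",B[0])
s,M,p=state(); print(s["tcp_pos"],p,s["clock"])
im,K,T=B; a,t,bb,V=corners(im,near=(323,200)); print(a.tolist(),t,bb,V); print(onplane(K,T,a,.044)[:,:2].round(4).tolist())
x,y,w,h=bb; g=im.max(2)[y-8:y+h+8,x-25:x+w+10:1]; print(x-25,y-8)
for r in g[::4,::3]: print(" ".join(f"{v:3d}" for v in r))
E
```

```text
[0.43641659 0.14582665 0.33959939] 163.4878439183046 23.5667
[[290.0, 182.0], [346.0, 189.0], [348.0, 195.0], [292.0, 199.0]] 120.0 (289, 172, 60, 28) [ 93. 136. 141.]
[[0.4195, 0.1221], [0.4386, 0.1655], [0.4441, 0.1658], [0.4341, 0.1191]]
264 164
122 121 121 122 121 123 121 121 120 115 108 111 115 119 121 121 119 120 121 120 119 121 120 121 121 120 119 120 120 119 119 121
122 122 121 121 121 121 120 120 118 117 108 105 115 120 120 120 120 121 120 120 120 120 121 121 120 121 121 117 121 120 119 121
121 121 123 122 119 121 119 102  10  21  98  92 104 118 119 121 121 120 121 120 121 120 120 122 121 119 120 120 121 120 121 121
123 121 123 119 121 120 121  13  10  37 107 110 114 101  88 112 119 106  99 117  92  90 110 121 120 121 121 120 120 121 121 120
122 123 121 123 122 121  19  16  15 109 117  95  93 112 113 106  93 110 117 101  86 112 119  94  95 129 105  96 120 122 120 121
123 120 123 122 122 119  24  21  25 141 141 140 140 136 128 128 121 100 101 113 115 100  86 116 118 100  86 110 120 120 121 120
121 124 123 122 120 121  34  18  21 138 140 139 139 139 141 140 140 140 139 139 141 141 140 135 128 112 107  93 110 120 120 121
122 122 123 122 121 122  52  25  20 136 140 139 140 140 140 139 139 140 139 138 140 139 141 139 141 140 138 140 134 121 120 122
121 122 122 121 122 120  74  20  21 137 140 140 139 139 140 139 140 139 140 138 140 139 140 140 140 140 135 131 129 121 121 119
120 122 121 121 121 120 120  62  63 120 125 125 123 123 119 110 107 107 118 119 119 120 120 122 120 120 121 122 120 119 120 119
123 121 121 122 122 121 122 123 122 121 120 121 120 122 118 118 113 110 110 113 119 119 120 120 120 121 122 120 121 120 122 122
```

The thin guard's origin is about (0.4323,0.1397) with heading about 78°, flat face away from the robot and head to -y. I'll move in closer and refine.

Request:
{"method": "step_arm", "body": {"motion": [[[1, -3, 25], [0, 0, -0.04], 100], [[2, -7, 50], [0, 0, -0.077], 100], [[2, -7, 80], [0, 0, -0.077], 100], [[2, -7, 80], [0, 0, -0.077], 100], [[2, -7, 80], [0, 0, -0.077], 100]]}}

```text
clock: 23.98
tcp_pos: [0.4321, 0.1395, 0.2588]
ee_rot: [0.105, 0.995, -0.0, -0.001]
wrist_force: [0.2, 0.3, 0.4]
gripper_width: 0.0855
finger_force: 0.0
```

```bash
python3 - <<'E'
from guard import *
B=cam("wrist"); np.savez("w_gn2.npz",im=B[0],K=B[1],T=B[2]); cv2.imwrite("pics/w_gn2.png",B[0])
s,M,p=state(); print(s["tcp_pos"],p,s["clock"])
im,K,T=B; a,t,bb,V=corners(im,near=(323,220)); print(a.tolist(),t,bb,V); P=onplane(K,T,a,.044)[:,:2]; print(P.round(4).tolist())
h=cv2.cvtColor(im,cv2.COLOR_BGR2HSV); o=(h[...,0]>4)&(h[...,0]<20)&(h[...,1]>130)
U=np.arange(bb[0]+6,bb[0]+bb[2]-6); Vb=np.array([np.where(o[bb[1]:bb[1]+bb[3]+1,u])[0].max()+bb[1]+.5 for u in U]); 
p=np.polyfit(U,Vb,1); print("flat line",p,np.polyval(p,[bb[0],bb[0]+bb[2]]))
ue=bb[0]+bb[2]-.5; q=onplane(K,T,[[bb[0],np.polyval(p,bb[0])],[ue,np.polyval(p,ue)]],.044)[:,:2]; d=q[1]-q[0]; hd=np.arctan2(d[1],d[0])
u=np.array([np.cos(hd),np.sin(hd)]); n=np.array([-u[1],u[0]]); o0=q[1]-.028*u+.006*n; print("heading",np.degrees(hd),"origin",o0); plan(*o0,.185,np.degrees(hd)+90)
E
```

```text
[0.43268189 0.13972377 0.26028224] 168.02933547577913 24.0333
[[290.0, 213.0], [370.0, 229.0], [369.0, 237.0], [290.0, 236.0]] 107.0 (289, 195, 82, 43) [ 76. 126. 132.]
[[0.4198, 0.1218], [0.4396, 0.1669], [0.4446, 0.1655], [0.4341, 0.1184]]
flat line [1.02493185e-16 2.37500000e+02] [237.5 237.5]
heading 78.13971911174197 origin [0.43352204 0.14012374]
shift [-0.7  0.6 75.3] wz -0.002 | from [0.4327 0.1397 0.2603] 168.03 tilt [ 2.e-04  1.e-04 -1.e+00] t 24.03
```

Request:
{"method": "step_arm", "body": {"motion": [[[-5, 0.5, 20], [0, 0, 0], 100], [[-10.7, 0.5, 40], [0, 0, 0], 100], [[-10.7, 0.5, 65], [0, 0, 0], 100], [[-10.7, 0.5, 75], [0, 0, 0], 100], [[-10.7, 0.5, 75], [0, 0, 0], 80]], "grip_force": 25}}

```text
clock: 24.45
tcp_pos: [0.443, 0.1379, 0.1836]
ee_rot: [0.104, 0.995, -0.0, -0.001]
wrist_force: [-0.9, -1.0, 0.3]
gripper_width: 0.0755
finger_force: 0.0
```

Request:
{"method": "step_arm", "body": {"motion": [[[0, 0, 0], [0, 0, 0], 70], [[0, 0, 0], [0, 0, 0], 60], [[0, 0, 0], [0, 0, 0], 50], [[0, 0, 0], [0, 0, 0], 50], [[0, 0, 0], [0, 0, 0], 50]]}}

```text
clock: 24.87
tcp_pos: [0.4439, 0.1382, 0.1863]
ee_rot: [0.103, 0.995, 0.001, 0.002]
wrist_force: [-1.0, -0.7, 6.8]
gripper_width: 0.0556
finger_force: 27.1
```

Request:
{"method": "step_arm", "body": {"motion": [[[0, 0, 0], [0, 0, 0], 40], [[0, 0, 0], [0, 0, 0], 40], [[0, 0, -10], [0, 0, 0], 40], [[0, 0, -30], [0, 0, 0], 40], [[0, 0, -60], [0, 0, 0], 40]]}}

```text
clock: 25.28
tcp_pos: [0.4424, 0.1378, 0.244]
ee_rot: [0.103, 0.995, -0.001, -0.002]
wrist_force: [0.6, 0.1, -0.7]
gripper_width: 0.0553
finger_force: 26.7
```

```bash
python3 - <<'E'
from h import *
C=np.array([.6225,.0100]); t=np.radians(-2.31); ax=np.array([np.cos(t),np.sin(t)]); n=np.array([-ax[1],ax[0]])
g=C+.102*n; print(g); plan(*g,.30,270-2.31)
E
```

```text
[0.62661123 0.11191711]
shift [-185.5   12.4  -56.6] wz -1.737 | from [0.4424 0.1378 0.244 ] 168.15 tilt [-3.1e-03 -9.0e-04 -1.0e+00] t 25.28
```

Request:
{"method": "step_arm", "body": {"motion": [[[0, 0, -28], [0, 0, 0], 40], [[-10, 1, -56], [0, 0, 0], 40], [[-40, 3, -56], [0, 0, 0], 40], [[-65, 5, -56], [0, 0, 0], 40], [[-95, 6, -56], [0, 0, 0], 40]]}}

```text
clock: 25.7
tcp_pos: [0.5381, 0.1244, 0.3025]
ee_rot: [0.103, 0.995, 0.0, 0.001]
wrist_force: [-0.8, 0.4, -0.5]
gripper_width: 0.0551
finger_force: 26.7
```

Request:
{"method": "step_arm", "body": {"motion": [[[-20, 1, 0], [0, 0, -0.12], 40], [[-40, 2, 0], [0, 0, -0.24], 40], [[-60, 3, 0], [0, 0, -0.36], 40], [[-80, 5, 0], [0, 0, -0.48], 40], [[-91, 6, 0], [0, 0, -0.6], 40]]}}

```text
clock: 26.12
tcp_pos: [0.6292, 0.1112, 0.301]
ee_rot: [-0.198, 0.98, -0.0, 0.0]
wrist_force: [0.5, 0.8, 0.4]
gripper_width: 0.0558
finger_force: 26.7
```

Request:
{"method": "step_arm", "body": {"motion": [[[0, 0, 0], [0, 0, -0.12], 40], [[0, 0, 0], [0, 0, -0.24], 40], [[0, 0, 0], [0, 0, -0.36], 40], [[0, 0, 0], [0, 0, -0.48], 40], [[0, 0, 0], [0, 0, -0.6], 40]]}}

```text
clock: 26.53
tcp_pos: [0.6276, 0.1115, 0.3013]
ee_rot: [-0.479, 0.878, -0.0, 0.0]
wrist_force: [0.7, -0.1, 0.1]
gripper_width: 0.0553
finger_force: 26.7
```

Request:
{"method": "step_arm", "body": {"motion": [[[0, 0, 0], [0, 0, -0.12], 40], [[0, 0, 0], [0, 0, -0.24], 40], [[0, 0, 0], [0, 0, -0.36], 40], [[0, 0, 0], [0, 0, -0.48], 40], [[0, 0, 0], [0, 0, -0.537], 40]]}}

```text
clock: 26.95
tcp_pos: [0.6276, 0.1116, 0.3014]
ee_rot: [-0.695, 0.719, -0.0, 0.0]
wrist_force: [-0.2, -0.1, -0.5]
gripper_width: 0.0555
finger_force: 26.7
```

Request:
{"method": "step_arm", "body": {"motion": [[[0, 0, 20], [0, 0, 0], 40], [[0, 0, 40], [0, 0, 0], 40], [[0, 0, 40], [0, 0, 0], 40], [[0, 0, 40], [0, 0, 0], 40], [[0, 0, 40], [0, 0, 0], 40]]}}

```text
clock: 27.37
tcp_pos: [0.6278, 0.1116, 0.2619]
ee_rot: [-0.693, 0.721, -0.0, 0.001]
wrist_force: [0.1, 0.2, -0.8]
gripper_width: 0.0554
finger_force: 26.8
```

```bash
python3 - <<'E'
from h import *
plan(.6271,.1119,.20,267.69)
im,K,T=cam("wrist"); cv2.imwrite("pics/w_pn.png",im); np.savez("w_pn.npz",im=im,K=K,T=T)
h=cv2.cvtColor(im,cv2.COLOR_BGR2HSV); o=(h[...,0]>4)&(h[...,0]<20)&(h[...,1]>130)
for c in blobs(o,100):
    e=2.
    while len(a:=cv2.approxPolyDP(cv2.convexHull(c),e,True))>6: e+=.3
    print(cv2.boundingRect(c),a[:,0].tolist())
E
```

```text
shift [-0.3  0.8 61.9] wz -0.0 | from [0.6278 0.1116 0.2619] -92.33 tilt [ 1.2e-03  2.0e-04 -1.0e+00] t 27.37
(267, 205, 131, 74) [[281, 206], [378, 224], [397, 262], [396, 278], [269, 277], [267, 237]]
(276, 154, 87, 53) [[362, 164], [360, 206], [277, 189], [276, 164], [285, 155], [354, 154]]
```

View pics/w_pn.png

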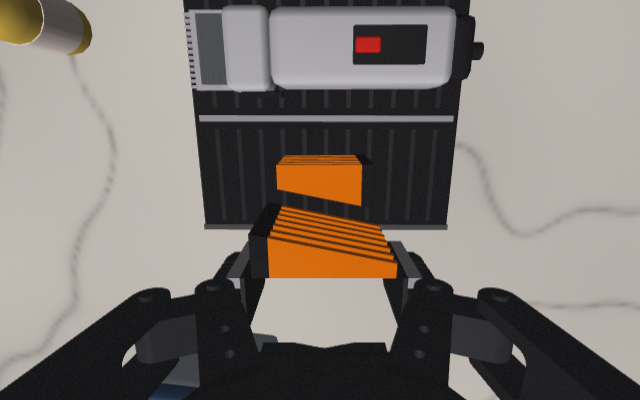

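The placed thick guard stands in its lane with its flat top edge at v=164, parallel to the rib at v=118, and its slope running (277,189)→(360,206). The held thin guard has its slope running (267,237)→(397,262), so the two match head to tail. I'll work out the gap in lane coordinates.

```bash
cat > lane.py <<'E'
from guard import *
t=np.radians(-2.31); ax=np.array([np.cos(t),np.sin(t)]); n=np.array([-ax[1],ax[0]]); C=np.array([.6225,.0100])
def lane(K,T,uv,zz): p=onplane(K,T,uv,zz)[:,:2]-C; return np.c_[p@ax,p@n]*1000
def edge(b,U,up,K,T,zz):
    """fit the upper/lower edge of bool image b over columns U; lane coords of its ends"""
    V=[(np.where(b[:,u])[0].min()-.5 if up else np.where(b[:,u])[0].max()+.5) for u in U]
    p=np.polyfit(U,V,1); return lane(K,T,np.c_[[U[0],U[-1]],np.polyval(p,[U[0],U[-1]])],zz),p
E
python3 - <<'E'
from lane import *
z=np.load("w_pn.npz"); im,K,T=z["im"],z["K"],z["T"]; h=cv2.cvtColor(im,cv2.COLOR_BGR2HSV); g=h[...,2].astype(float)
print("rows thick u=320",g[150:215,320].astype(int).tolist()); print("thin u=330",g[205:282,330].astype(int).tolist())
o=((h[...,0]>4)&(h[...,0]<20)&(h[...,1]>130))
for u in(240,380,430):
    w=np.clip(g[108:128,u]-90,0,None); v=(w*np.arange(108,128)).sum()/w.sum(); print("rib",lane(K,T,[[u,v]],.0055))
A=o.copy(); A[207:]=0; A[:, :276]=0;A[:,363:]=0
A1=A.copy(); A1[:160]=0
print("thick slope",edge(A,np.arange(282,350),False,K,T,.048))
v=[160+np.diff(g[158:170,u]).argmax()-1.5 for u in range(290,350)]; print("thick flat",np.mean(v),lane(K,T,[[290,np.median(v)],[350,np.median(v)]],.048))
B=o.copy(); B[:205]=0; zt=.0445+.2619-.186
print("thin flat",[edge(B,np.arange(280,385),False,K,T,q) for q in(zt,zt-.002)])
print("thick ends v=175",np.where(A[175])[0][[0,-1]],lane(K,T,[[276,175],[371,175]],.048))
E
```

```text
rows thick u=320 [31, 31, 32, 33, 43, 160, 138, 144, 201, 171, 152, 174, 140, 195, 152, 196, 213, 214, 214, 213, 214, 214, 214, 213, 214, 214, 212, 213, 213, 213, 214, 213, 213, 214, 213, 213, 213, 214, 214, 213, 213, 214, 213, 213, 213, 213, 213, 179, 95, 30, 32, 29, 31, 32, 33, 32, 32, 33, 32, 30, 32, 35, 54, 81, 163]
thin u=330 [32, 33, 31, 34, 29, 30, 36, 31, 31, 51, 81, 164, 208, 191, 124, 113, 194, 213, 170, 109, 113, 195, 211, 188, 121, 89, 190, 212, 214, 150, 98, 112, 193, 214, 214, 152, 96, 85, 165, 204, 212, 213, 151, 95, 87, 164, 207, 213, 213, 212, 212, 213, 213, 213, 211, 213, 214, 213, 213, 214, 213, 213, 213, 213, 214, 214, 214, 214, 214, 214, 214, 214, 215, 196, 190, 189, 192]
rib [[59.88612472 41.1446378 ]]
rib [[-35.06021974  41.23984714]]
rib [[-68.94579506  41.15842906]]
thick slope (array([[ 27.49723179,  85.76598116],
       [-11.9312137 ,  87.64689403]]), array([4.81925411e-02, 1.84104077e+02]))
thick flat 162.5 [[ 22.26125425  64.95836088]
 [-11.98641303  64.88713085]]
thin flat [(array([[ 19.56912901,  97.93113058],
       [-20.13599666,  97.87215112]]), array([1.06780012e-03, 2.77164538e+02])), (array([[ 19.86917792,  99.03324232],
       [-20.54993369,  98.97320229]]), array([1.06780012e-03, 2.77164538e+02]))]
thick ends v=175 [276 361] [[ 30.52353073  72.2229347 ]
 [-24.26290492  72.10576809]]
```

Request:
{"method": "step_arm", "body": {"motion": [[[0, 0, 10], [0, 0, 0], 40], [[0, 0, 20], [0, 0, 0], 40], [[0, 0, 22], [0, 0, 0], 40], [[0, 0, 22], [0, 0, 0], 40], [[0, 0, 22], [0, 0, 0], 40]]}}

```text
clock: 27.83
tcp_pos: [0.6275, 0.1115, 0.2378]
ee_rot: [-0.693, 0.721, 0.0, -0.0]
wrist_force: [-0.2, -0.2, -0.1]
gripper_width: 0.0554
finger_force: 26.8
```

```bash
python3 - <<'E'
from lane import *
im,K,T=cam("wrist"); np.savez("w_pn2.npz",im=im,K=K,T=T); cv2.imwrite("pics/w_pn2.png",im)
s,M,p=state(); print(s["tcp_pos"],p,"TCP lane",((s["tcp_pos"][:2]-C)@np.c_[ax,n])*1000)
h=cv2.cvtColor(im,cv2.COLOR_BGR2HSV); g=h[...,2].astype(float); o=((h[...,0]>4)&(h[...,0]<20)&(h[...,1]>130))
for c in blobs(o,100):
    e=2.
    while len(a:=cv2.approxPolyDP(cv2.convexHull(c),e,True))>6: e+=.3
    print(cv2.boundingRect(c),a[:,0].tolist())
print("rows u=300",g[100:200,300].astype(int).tolist())
print("mat sides v=100",[np.argmax(np.abs(np.diff(g[120,150:230])))+150.5,np.argmax(np.abs(np.diff(g[120,430:520])))+430.5])
B=o.copy(); zt=.044+s["tcp_pos"][2]-.1865
for q in(zt,zt-.001): print("thin flat",edge(B,np.arange(285,380),False,K,T,q))
E
```

```text
[0.62765865 0.1115579  0.23823892] -92.32496040991721 TCP lane [  1.06104683 101.68329932]
(267, 160, 132, 119) [[357, 160], [398, 263], [396, 277], [269, 277], [270, 170], [280, 160]]
rows u=300 [50, 53, 52, 52, 53, 53, 53, 48, 39, 34, 34, 33, 30, 34, 35, 34, 141, 160, 159, 160, 160, 160, 136, 77, 37, 37, 35, 36, 36, 36, 33, 48, 51, 53, 51, 49, 51, 51, 49, 52, 52, 53, 51, 50, 48, 51, 53, 52, 50, 50, 50, 51, 51, 49, 52, 51, 48, 51, 51, 49, 104, 180, 173, 165, 189, 152, 182, 152, 182, 172, 164, 189, 151, 212, 224, 224, 224, 224, 224, 224, 224, 224, 224, 225, 224, 225, 225, 224, 224, 224, 225, 224, 223, 224, 223, 224, 224, 223, 224, 224]
mat sides v=100 [np.float64(182.5), np.float64(471.5)]
thin flat (array([[ 17.16661347,  98.13844991],
       [-18.92372133,  98.0791175 ]]), array([4.8117604e-16, 2.7750000e+02]))
thin flat (array([[ 17.29741002,  98.68885651],
       [-19.11553719,  98.62899372]]), array([4.8117604e-16, 2.7750000e+02]))
```

```bash
python3 - <<'E'
from lane import *
z=np.load("w_pn2.npz"); im,K,T=z["im"],z["K"],z["T"]; g=im.max(2).astype(float)
print("rib",lane(K,T,[[300,119.2]],.0055),"thick flat",lane(K,T,[[300,172.4]],.048),"mat sides",lane(K,T,[[182.5,120],[471.5,120]],.004))
r=g[180]; print("row180",[(u,int(r[u])) for u in range(258,290,2)],[(u,int(r[u])) for u in range(348,392,2)])
r=g[270]; print("row270",[(u,int(r[u])) for u in range(246,274,2)],[(u,int(r[u])) for u in range(390,404,2)])
print(lane(K,T,[[270,180],[362,180],[378,180]],.048))
E
```

```text
rib [[16.72049397 41.2180302 ]] thick flat [[14.18470386 66.06547687]] mat sides [[ 88.672972    41.86343108]
 [-88.06357651  41.5287921 ]]
row180 [(258, 33), (260, 36), (262, 36), (264, 34), (266, 34), (268, 179), (270, 225), (272, 225), (274, 224), (276, 225), (278, 224), (280, 225), (282, 223), (284, 224), (286, 224), (288, 224)] [(348, 224), (350, 224), (352, 224), (354, 224), (356, 224), (358, 224), (360, 224), (362, 224), (364, 224), (366, 75), (368, 37), (370, 37), (372, 34), (374, 35), (376, 34), (378, 35), (380, 37), (382, 33), (384, 36), (386, 35), (388, 31), (390, 31)]
row270 [(246, 24), (248, 23), (250, 23), (252, 36), (254, 38), (256, 39), (258, 34), (260, 39), (262, 41), (264, 35), (266, 39), (268, 85), (270, 226), (272, 226)] [(390, 223), (392, 223), (394, 223), (396, 180), (398, 30), (400, 25), (402, 26)]
[[ 29.34972728  69.96882946]
 [-16.95477767  69.88519794]
 [-25.00903831  69.87065097]]
```

```bash
python3 - <<'E'
from lane import *
z=np.load("w_pn2.npz"); K,T=z["K"],z["T"]
print("thin tail",lane(K,T,[[397,270]],.0957),lane(K,T,[[397,270]],.0947),"thin orange head edge",lane(K,T,[[268.5,270]],.0957),"thick tail",lane(K,T,[[267.6,180]],.048), "thick orange head edge",lane(K,T,[[365.5,180]],.048))
E
```

```text
thin tail [[-25.64937075  94.91407023]] [[-25.90121973  95.43547259]] thin orange head edge [[23.37118176 94.99532072]] thick tail [[30.55750004 69.97101084]] thick orange head edge [[-18.71661419  69.88201585]]
```

Both guard centres lie at x≈2.4 mm along the lane, so they are aligned. I'll leave about 1.5 mm of gap, lower carefully, then pack them with a light width-limited squeeze.

Request:
{"method": "step_arm", "body": {"motion": [[[-1.2, 0, 0], [0, 0, 0], 40], [[-1.2, 0, 4], [0, 0, 0], 40], [[-1.2, 0, 8], [0, 0, 0], 40], [[-1.2, 0, 12], [0, 0, 0], 40], [[-1.2, 0, 12], [0, 0, 0], 40]]}}

```text
clock: 28.3
tcp_pos: [0.6274, 0.1127, 0.2249]
ee_rot: [-0.693, 0.721, 0.0, -0.001]
wrist_force: [0.3, 0.5, -0.6]
gripper_width: 0.0552
finger_force: 26.8
```

Request:
{"method": "step_arm", "body": {"motion": [[[0, 0, 10], [0, 0, 0], 40], [[0, 0, 20], [0, 0, 0], 40], [[0, 0, 29], [0, 0, 0], 40], [[0, 0, 33], [0, 0, 0], 40], [[0, 0, 33], [0, 0, 0], 40]]}}

```text
clock: 28.72
tcp_pos: [0.6273, 0.1126, 0.1914]
ee_rot: [-0.693, 0.721, 0.001, -0.001]
wrist_force: [0.4, -0.4, -0.6]
gripper_width: 0.0554
finger_force: 26.8
```

Request:
{"method": "step_arm", "body": {"motion": [[[0, 0, 0.7], [0, 0, 0], 40], [[0, 0, 1.5], [0, 0, 0], 40], [[0, 0, 1.5], [0, 0, 0], 40]]}}

```text
clock: 28.97
tcp_pos: [0.6278, 0.1128, 0.192]
ee_rot: [-0.693, 0.721, -0.0, 0.0]
wrist_force: [-0.3, 0.4, -0.5]
gripper_width: 0.0556
finger_force: 26.8
```

Request:
{"method": "step_arm", "body": {"motion": [[[0, 0, 0.5], [0, 0, 0], 40], [[0, 0, 1], [0, 0, 0], 40], [[0, 0, 1], [0, 0, 0], 40]]}}

```text
clock: 29.22
tcp_pos: [0.6277, 0.1127, 0.1908]
ee_rot: [-0.693, 0.721, -0.0, 0.0]
wrist_force: [-0.9, 0.3, -1.1]
gripper_width: 0.0552
finger_force: 26.8
```

Request:
{"method": "step_arm", "body": {"motion": [[[0, 0, 0.5], [0, 0, 0], 40], [[0, 0, 1], [0, 0, 0], 40], [[0, 0, 1], [0, 0, 0], 40]]}}

```text
clock: 29.47
tcp_pos: [0.6277, 0.1127, 0.1904]
ee_rot: [-0.693, 0.721, -0.0, 0.0]
wrist_force: [-1.9, -0.1, 5.0]
gripper_width: 0.0556
finger_force: 27.2
```

Request:
{"method": "step_arm", "body": {"motion": [[[0, 0, 0], [0, 0, 0], 72], [[0, 0, 0], [0, 0, 0], 78], [[0, 0, 0], [0, 0, 0], 78], [[0, 0, 0], [0, 0, 0], 78], [[0, 0, -10], [0, 0, 0], 78]]}}

```text
clock: 29.88
tcp_pos: [0.6271, 0.1126, 0.1978]
ee_rot: [-0.693, 0.721, 0.001, -0.001]
wrist_force: [0.0, 0.1, -0.3]
gripper_width: 0.0668
finger_force: 0.0
```

Request:
{"method": "step_arm", "body": {"motion": [[[0, 0, -25], [0, 0, 0], 78], [[0, 0, -55], [0, 0, 0], 78], [[0, 0, -85], [0, 0, 0.0], 78], [[10, 0, -110], [0, 0, 0], 78], [[22, 0, -110], [0, 0, 0], 70]]}}

```text
clock: 30.3
tcp_pos: [0.6274, 0.0911, 0.3167]
ee_rot: [-0.693, 0.721, -0.002, 0.004]
wrist_force: [0.3, -0.4, 1.2]
gripper_width: 0.0599
finger_force: 0.0
```

Request:
{"method": "step_arm", "body": {"motion": [[[0, 0, 0], [0, 0, 0.12], 65], [[0, 0, 0], [0, 0, 0.24], 65], [[0, 0, 0], [0, 0, 0.36], 65], [[0, 0, 0], [0, 0, 0.48], 65], [[0, 0, 0], [0, 0, 0.6], 65]]}}

```text
clock: 30.72
tcp_pos: [0.6267, 0.0905, 0.31]
ee_rot: [-0.446, 0.895, -0.0, 0.0]
wrist_force: [0.3, 0.5, -0.4]
gripper_width: 0.0553
finger_force: 0.0
```

Request:
{"method": "step_arm", "body": {"motion": [[[0, 0, 0], [0, 0, 0.12], 65], [[0, 0, 0], [0, 0, 0.24], 65], [[0, 0, 0], [0, 0, 0.36], 65], [[0, 0, 0], [0, 0, 0.48], 65], [[0, 0, 0], [0, 0, 0.6], 65]]}}

```text
clock: 31.13
tcp_pos: [0.6267, 0.0905, 0.31]
ee_rot: [-0.161, 0.987, -0.0, 0.0]
wrist_force: [0.4, -0.3, 0.8]
gripper_width: 0.0557
finger_force: 0.0
```

Request:
{"method": "step_arm", "body": {"motion": [[[0, 0, 0], [0, 0, 0.12], 65], [[0, 0, 0], [0, 0, 0.24], 65], [[0, 0, 0], [0, 0, 0.371], 65], [[0, 0, 0], [0, 0, 0.371], 65], [[0, 0, 0], [0, 0, 0.371], 65]]}}

```text
clock: 31.55
tcp_pos: [0.6268, 0.0906, 0.3099]
ee_rot: [0.019, 1.0, -0.0, 0.0]
wrist_force: [0.3, -0.2, -0.1]
gripper_width: 0.0557
finger_force: 0.0
```

```bash
cat > blk.py <<'E'
from lane import *
im,K,T=cam("wrist"); s,M,p=state(); print(s["tcp_pos"],p,"TCP lane",(((s["tcp_pos"][:2]-C)@np.c_[ax,n])*1000).round(2),"t",s["clock"])
h=cv2.cvtColor(im,cv2.COLOR_BGR2HSV); g=h[...,2].astype(int); o=((h[...,0]>4)&(h[...,0]<20)&(h[...,1]>130))
for c in blobs(o,60): print(cv2.boundingRect(c),cv2.approxPolyDP(c,2,True)[:,0].tolist())
bb=cv2.boundingRect(max(blobs(o,60),key=cv2.contourArea)); x,y,w,hh=bb
for v in(y+hh//4,y+hh//2,y+3*hh//4): print("row",v,"from",x-70,g[v,x-70:x+w+75].tolist())
np.savez("w_blk.npz",im=im,K=K,T=T); cv2.imwrite("pics/w_blk.png",im)
E
python3 blk.py
```

```text
[0.62679847 0.09061487 0.30984705] 177.89712467787518 TCP lane [ 1.05 80.72] t 31.6
(301, 159, 47, 81) [[344, 159], [336, 160], [334, 176], [301, 176], [303, 239], [320, 239], [324, 231], [346, 230], [347, 167]]
row 179 from 231 [179, 183, 183, 185, 185, 184, 188, 192, 197, 201, 205, 209, 212, 201, 191, 181, 170, 165, 161, 162, 156, 153, 93, 43, 37, 37, 36, 36, 37, 37, 37, 36, 36, 36, 36, 37, 38, 37, 35, 36, 36, 33, 38, 149, 152, 152, 152, 118, 50, 37, 39, 35, 39, 36, 36, 37, 35, 39, 38, 37, 37, 40, 39, 40, 35, 37, 37, 36, 37, 34, 129, 219, 220, 221, 220, 221, 221, 221, 220, 220, 220, 220, 220, 220, 221, 221, 221, 220, 221, 220, 221, 220, 221, 221, 220, 220, 220, 220, 222, 222, 220, 221, 221, 202, 182, 165, 218, 220, 221, 221, 221, 221, 220, 220, 220, 220, 139, 52, 36, 38, 37, 37, 34, 37, 36, 38, 35, 35, 37, 36, 39, 37, 39, 55, 79, 81, 79, 80, 193, 199, 199, 200, 200, 198, 199, 200, 199, 199, 198, 200, 200, 200, 199, 200, 199, 200, 201, 200, 199, 200, 200, 200, 200, 201, 200, 199, 199, 200, 200, 199, 199, 199, 201, 200, 199, 199, 201, 201, 200, 200, 199, 201, 200, 199, 201, 197, 200,
[... 1154 characters left out ...]
37, 92, 149, 151, 151, 151, 69, 36, 38, 36, 33, 36, 36, 34, 37, 36, 39, 37, 35, 31, 35, 30, 36, 35, 35, 37, 34, 39, 172, 218, 220, 221, 221, 220, 220, 221, 220, 220, 220, 220, 220, 220, 220, 221, 220, 220, 220, 220, 220, 220, 220, 191, 155, 189, 219, 220, 220, 219, 220, 219, 220, 220, 220, 220, 219, 220, 220, 219, 220, 220, 220, 220, 138, 46, 38, 35, 34, 35, 36, 37, 35, 39, 38, 34, 37, 35, 36, 36, 35, 77, 79, 81, 78, 160, 200, 203, 202, 201, 202, 201, 202, 201, 203, 202, 201, 203, 201, 202, 202, 202, 203, 201, 202, 200, 202, 202, 201, 201, 202, 201, 201, 203, 201, 201, 201, 202, 202, 201, 202, 201, 201, 203, 202, 202, 201, 202, 203, 204, 202, 202, 203, 201, 204, 203, 202, 203, 203, 204, 203]
```

```bash
python3 - <<'E'
from lane import *
z=np.load("w_blk.npz"); im,K,T=z["im"],z["K"],z["T"]
for v,a,b,r,l in((179,301.0,346.6,275.8,368.6),(199,301.2,346.8,276.8,367.7),(219,301.7,346.6,277.6,366.6)):
    P=lane(K,T,[[a,v],[b,v]],.048); Q=lane(K,T,[[r,v],[l,v]],.0055); print(v,"block",P[:,1].round(2),"width",(P[1,1]-P[0,1]).round(2),"rib",Q[0,1].round(2),"lip",Q[1,1].round(2),"offset from lane centre",(P[:,1].mean()-Q[0,1]-40).round(2))
g=im.max(2).astype(int)
for u in(309,340): print(u,g[140:252,u].tolist())
for u in(285,355): print(u,g[60:140,u].tolist(),g[235:300,u].tolist())
E
```

```text
179 block [64.59 97.88] width 33.29 rib 39.87 lip 120.04 offset from lane centre 1.36
199 block [64.54 98.39] width 33.85 rib 40.14 lip 119.99 offset from lane centre 1.32
219 block [64.71 98.61] width 33.9 rib 40.24 lip 119.77 offset from lane centre 1.42
309 [37, 40, 39, 35, 38, 35, 39, 37, 39, 38, 38, 34, 39, 40, 47, 46, 49, 38, 29, 27, 17, 24, 19, 26, 23, 20, 23, 29, 36, 33, 33, 34, 31, 35, 34, 33, 157, 213, 221, 220, 220, 220, 221, 220, 221, 220, 220, 220, 221, 221, 220, 221, 221, 221, 220, 221, 220, 220, 219, 220, 220, 220, 219, 220, 220, 220, 220, 220, 220, 220, 220, 220, 220, 220, 220, 220, 220, 220, 219, 221, 220, 220, 220, 220, 220, 220, 220, 219, 218, 219, 219, 219, 219, 220, 220, 219, 219, 220, 219, 141, 52, 34, 33, 35, 37, 34, 34, 34, 35, 35, 36, 39]
340 [38, 40, 37, 39, 39, 40, 36, 38, 39, 40, 38, 38, 37, 43, 45, 48, 48, 39, 47, 170, 168, 160, 160, 184, 169, 136, 178, 169, 210, 220, 222, 221, 220, 221, 221, 221, 220, 220, 221, 221, 221, 220, 220, 221, 220, 220, 221, 221, 220, 220, 221, 221, 221, 220, 220, 221, 221, 220, 220, 221, 220, 220, 220, 220, 221, 220, 220, 220, 
[... 751 characters left out ...]
203, 204, 204, 203, 205, 203, 203, 203, 204, 202, 201, 203, 203, 202, 203]
355 [191, 190, 191, 190, 191, 191, 190, 192, 191, 191, 192, 191, 192, 192, 190, 192, 190, 193, 193, 192, 135, 63, 36, 39, 41, 42, 39, 41, 40, 38, 39, 41, 40, 39, 38, 41, 38, 41, 47, 53, 53, 50, 44, 38, 38, 37, 39, 37, 38, 37, 36, 39, 38, 37, 37, 37, 39, 48, 51, 48, 48, 38, 40, 40, 43, 37, 38, 40, 41, 39, 39, 37, 38, 37, 38, 41, 49, 51, 50, 44] [36, 43, 47, 46, 42, 38, 34, 36, 36, 33, 36, 32, 34, 34, 36, 35, 39, 45, 46, 41, 39, 35, 32, 34, 33, 34, 35, 37, 37, 33, 33, 36, 44, 44, 41, 35, 31, 29, 31, 32, 34, 33, 35, 32, 33, 35, 104, 185, 202, 202, 203, 202, 202, 202, 202, 204, 202, 202, 201, 203, 204, 202, 202, 203, 204]
```

The block is aligned end to end within about 0.5 mm, with a gap of about 1.5 mm and its centre 1.4 mm off the lane centre. That is good as it stands. I'll back away and check all three tools numerically from above the mat.

Request:
{"method": "step_arm", "body": {"motion": [[[0, 0, -30], [0, 0, 0], 65], [[5, -10, -60], [0, 0, 0], 80], [[10, -35, -90], [0, 0, 0], 100], [[15, -60, -95], [0, 0, 0], 100], [[25, -83, -95], [0, 0, 0], 100]]}}

```text
clock: 32.02
tcp_pos: [0.5986, 0.008, 0.4076]
ee_rot: [0.018, 1.0, 0.0, 0.002]
wrist_force: [0.1, -0.1, -0.9]
gripper_width: 0.0853
finger_force: 0.0
```

Request:
{"method": "step_arm", "body": {"motion": [[[0, 0, 0], [0, 0, 0], 100], [[0, 0, 0], [0, 0, 0], 100], [[0, 0, 0], [0, 0, 0], 100]]}}

```text
clock: 32.27
tcp_pos: [0.5985, 0.0089, 0.4047]
ee_rot: [0.02, 1.0, 0.0, 0.0]
wrist_force: [-0.0, 0.5, -0.9]
gripper_width: 0.0854
finger_force: 0.0
```

```bash
python3 - <<'E'
from lane import *
im,K,T=cam("wrist"); cv2.imwrite("pics/w_fin.png",im); g=im.max(2).astype(int); print(T[:3,3])
Z=lambda y,z,x: proj(K,T,[*(C+ax*x/1000+n*y/1000),z])[0]
# sample brightness along lane-y scan lines at given lane x, at mat level
for x in(-75,-50,-20,20,40):
    ys=np.arange(-130,131,1.); uv=np.array([Z(y,.0055,x) for y in ys]); val=[int(g[int(round(v)),int(round(u))]) for u,v in uv]
    br=[(ys[i],val[i]) for i in range(len(ys))]; runs=[];cur=None
    for y,v in br:
        if v>65:
            cur=[y,y,v] if cur is None else [cur[0],y,max(cur[2],v)]
        elif cur: runs.append(cur); cur=None
    if cur: runs.append(cur)
    print(x,runs)
h=cv2.cvtColor(im,cv2.COLOR_BGR2HSV); o=((h[...,0]<4)|(h[...,0]>172))&(h[...,1]>150)&(h[...,2]>60)
for c in blobs(o,8): print("red",cv2.minAreaRect(c)[0],lane(K,T,[cv2.minAreaRect(c)[0]],.0415))
E
```

```text
[0.53214488 0.01169536 0.37442226]
-75 [[np.float64(-130.0), np.float64(-119.0), 155], [np.float64(-90.0), np.float64(-88.0), 106], [np.float64(-79.0), np.float64(-72.0), 152], [np.float64(-41.0), np.float64(-38.0), 124], [np.float64(39.0), np.float64(41.0), 125], [np.float64(120.0), np.float64(130.0), 157]]
-50 [[np.float64(-130.0), np.float64(-118.0), 161], [np.float64(-91.0), np.float64(-72.0), 152], [np.float64(-42.0), np.float64(-38.0), 123], [np.float64(-20.0), np.float64(23.0), 166], [np.float64(39.0), np.float64(42.0), 124], [np.float64(120.0), np.float64(130.0), 159]]
-20 [[np.float64(-130.0), np.float64(-119.0), 162], [np.float64(-90.0), np.float64(-73.0), 154], [np.float64(-42.0), np.float64(-38.0), 122], [np.float64(-21.0), np.float64(-11.0), 140], [np.float64(-3.0), np.float64(5.0), 159], [np.float64(12.0), np.float64(22.0), 169], [np.float64(38.0), np.float64(42.0), 122], [np.float64(101.0), np.float64(109.0), 165], [np.float64(121.0), np.float64(130.0), 160]]
20 [[np.float64(-130.0), np.float64(-120.0), 165], [np.float64(-102.0), np.float64(-99.0), 156], [np.float64(-9
[... 503 characters left out ...]
at64(130.0), 164]]
40 [[np.float64(-130.0), np.float64(-119.0), 165], [np.float64(-102.0), np.float64(-100.0), 154], [np.float64(-96.0), np.float64(-95.0), 155], [np.float64(-90.0), np.float64(-89.0), 156], [np.float64(-85.0), np.float64(-83.0), 151], [np.float64(-79.0), np.float64(-77.0), 155], [np.float64(-73.0), np.float64(-72.0), 157], [np.float64(-68.0), np.float64(-66.0), 149], [np.float64(-62.0), np.float64(-60.0), 156], [np.float64(-42.0), np.float64(-38.0), 121], [np.float64(-19.0), np.float64(24.0), 154], [np.float64(39.0), np.float64(42.0), 123], [np.float64(72.0), np.float64(91.0), 181], [np.float64(119.0), np.float64(130.0), 165]]
red (325.5, 179.0) [[-21.84759238   0.56842776]]
```

All three check out: the clipper is within about 1 mm of its lane centre, the comb within about 1.3 mm and the block within about 1.4 mm. All lie parallel, with the arm clear. I'll hand in.

```bash
python3 -c "
from cell import order
print(order.close_job())"
```

```text
the job is handed in; nothing more can be done
None
```

The job is handed in at about 32 s: the clipper, pick comb and both guards are in their lanes, each measured within about 1.4 mm of the lane centre, with a gap of about 1.5 mm between the guards; the mug, storage box and oil bottle were never touched.

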